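# Balance-check the press handles

### The arm

A 6-joint arm with a two-finger parallel gripper is mounted at the origin on the work surface. World frame = base frame: x ahead of the robot, y to its left, z up, the work surface at z = 0. Lengths are in m, angles in rad, forces in N, time in s.
With the tool pointing down it reaches from about 0.325 to 0.775 m from the base axis. Payload 5.5 kg.
Tool frame: the origin (TCP) lies on the centre line of the jaws, within the pads' length; the fingertips stand 11 mm ahead of it and the grasp point (between the pads) lies 8 mm behind it; x points along the fingers, z is the direction in which the jaws open and shut, and the axes are right-handed (so a half turn about x gives the same grasp; the last joint's range is limited). The gripper opens to 88 mm and grips with 3 to 60 N. Pads are 20 mm wide; open, the fingers measure 115 mm over their backs; the gripper's body (75 mm by 178 mm) begins 61 mm behind the grasp point.
Start: joints at [-1.185, 0.091, 1.231, -0, 1.82, -0.057], TCP at [0.257, -0.542, 0.203] pointing down, gripper open.
Joint ranges: [-2.87, 2.87], [-0.86, 2.18], [0.17, 2.46], [-1.51, 4.65], [0.06, 2.69], [-2.65, 2.65]. Speed limits (rad/s): [2.57, 2.57, 3.01, 3.14, 3.14, 3.14].

### API

Orientations are given as a 3x3 rotation matrix whose columns are the frame's x, y, z axes.
In Python, from workcell import sense, read_camera, job_done gives the robot as it stands.
- The arm moves only by the tool apply_moves, never from a script. Its argument "steps" is a list of rows, each a list of 7 numbers: the opening in per cent of the stroke, from 0 (shut) to 100 (fully open), then the shift along the tool's x, y, z in cm, then the turn, a rotation vector about the tool's x, y, z in rad. A call has 1 to 5 rows; each row is the pose to reach, as a shift and turn from the pose commanded when the call began, along the tool's axes at that moment; what a row does not reach only later rows make up. A row lasts 1/10 s, in which the tool goes at most 50 mm and 8.59 degrees, less where a joint would pass 70% of its speed; a pose out of reach is approached as far as the arm can. A call with a gripper value outside its range is refused whole. The fingers move at their own pace and stop on an object; "force" is the grip in N (left out, the last holds). Time passes only in rows, so rows that repeat a pose let the fingers close. It gives the time, the measured TCP pose, the force and the opening at its end, in the units of the state.
- sense(): the state, without advancing time (a new reading comes with each control period).
- read_camera(name): name is "scene" or "top"; returns a dict with "frame" (400x640x3 uint8, blue, green, red), "fx", "fy", "cx", "cy" (pixels), "k1" (the pictures are not rectified: a ray, as slopes to the right and down, at radius r is drawn at 1 + k1 r^2 times it, then the intrinsics apply), "rvec" (rotation vector, rad) and "tvec" (3), from world to camera coordinates, as OpenCV has them. Camera axes: x right, y down, z forward; pixel columns grow to the right and rows downward; lengths in m; the calibration is good to about 2 mm. A picture is of the moment at which its call begins. There is no depth.
- job_done(): hands the job in, once; it reports no verdict.
The state is a dict: "t": time; "joint_positions": joint angles; "dq": joint speeds; "tau": joint torques, N m; "tcp_pos": TCP position; "tcp_rot": TCP orientation; "contact_force": force on the tool from outside, world axes, zero at the start; "wrist_torque": the same for the moment, N m; "opening": finger opening in m.
Only numpy, scipy, OpenCV 4.12 (cv2) and the standard library are available. Lean on these libraries where they do the work, as an engineer would, in place of code of your own. Each camera call takes 0.05 s, during which the arm holds its last target. There are 200 camera calls.

### The job

Some of these press handles may be lopsided. Hang all of them side by side across the knife edge by their notches and let go, so that they can be compared; then move those that hang level onto the wooden rack, each lying across both rails, and put those that tip to one side in the scrap tray. Leave the other things on the table where they are.

Things in the scene. Friction and masses are not known exactly. Their poses are not given: they have to be found in the camera images.
- handle_1: Plain steel press handle. Bar 110 x 16 x 10 mm; hub in the middle 26 mm along the bar, 24 mm across, 30 mm high; under each end, 50 mm out, a round foot 22 mm wide, 36 mm below the bar's underside. Under its middle a V notch, 16 mm wide at the mouth, 10 mm deep. Origin: the notch's apex, level with the bar's underside, 30 mm below the hub's top; x along the bar, z up.
- handle_2: Press handle, in looks and size as handle_1 (weight 0.25 to 0.45 kg; up to two are lopsided), same origin and axes; may be absent. Each is true, or lopsided by a weight hidden in one foot; it cannot be seen. On the edge a true one hangs level within 4 degrees; a lopsided one settles within 2 s at 12 to 35 degrees, one end down, and does not fall off.
- handle_3: Another press handle, in looks and size as handle_1, same origin and axes; true or lopsided; may be absent.
- handle_4: Another press handle, in looks and size as handle_1, same origin and axes; true or lopsided; may be absent.
- handle_5: Another press handle, in looks and size as handle_1, same origin and axes; true or lopsided; may be absent.
- knife_edge (a point): Middle of the top edge of the steel knife blade of the fixed grey balancing stand. The edge is level, 80 mm above the table, 2 mm thick, 330 mm long, along this point's y axis; x crosses it. Base 80 x 340 x 12 mm. A handle hangs with its bar across the edge and the edge in its notch; five fit side by side, 70 mm apart.
- rack_top (a point): Middle of the top of the fixed wooden rack: two level rails along this point's y axis, 8 mm wide, 210 mm long, tops 70 mm above the table, centred 28 mm either side of this point along its x. A handle lies across both rails, notch between them, feet hanging outside (6 mm of play each way along x); three fit side by side, 65 mm apart.
- tray: Loose aluminium scrap tray, outside 165 mm (its x) by 150 mm (its y), 32 mm high, walls 4 mm, floor 4 mm thick. Origin: centre of its underside. Two handles fit side by side, standing, bars along its x, 70 mm apart.
- tin: Bystander: ink tin 84 mm across, 85 mm high. Origin: centre of its underside.
- tape: Bystander: roll of masking tape 100 mm across, 24 mm high, lying flat. Origin: centre of its underside.
- brayer: Bystander: rubber ink roller with a red handle, lying, 150 mm long, 120 mm wide, 36 mm high. Origin: below the roller's middle, on the table.
- blocks: Bystander: stack of thin wooden printing blocks 100 x 230 mm, 18 mm high. Origin: centre of its underside.
- spatula: Bystander: ink spatula 200 mm long, lying flat. Origin: centre of its underside.
- ink_dish: Bystander: white ink dish 70 mm across, 22 mm high. Origin: centre of its underside.
Mind the look-alikes: they are no part of the job. What is shaped like the handle_4 but orange is not meant. Leave any red look-alike of the handle_2 alone.

How it is judged:
By the outcome, as a careful person would: the job done as asked, in the order asked, and still so for the second after the job is handed in, with the robot touching nothing.
Of handle_1, handle_2, handle_3, handle_4, handle_5 only 4 to 5 are there at a start; the rules pass over those that are not, and their reading is None.
At some moment in a run one of tray may be knocked a few centimetres aside while the robot is not near it.
Once in a run the grip may slacken for a moment while it holds something.
It also fails if it takes over 210 s, if anything falls off the work surface, if the arm or the gripper's body presses on something with over 40 N, if the wrist force passes 120 N, or if a joint passes its speed limit or range.

## Working session

There is one attempt and no reset: what is moved stays moved. The work goes in short steps, Python scripts to look and compute and a tool call to move; the robot and the scene stay as the last step left them, time stands still between calls to the robot, and variables do not carry over. Pictures are saved under pics/ and viewed, and the job is handed in when it is done.

Besides the shell and the picture viewer there is one more tool, called after "Request:" in YAML: its name, and indented under it one key for each argument. apply_moves: Moves the arm, as the interface text tells. Its arguments: {"type":"object","properties":{"steps":{"type":"array"},"force":{"type":"number"}},"required":["steps"]}

```bash
mkdir -p pics; ls
cat > h.py <<'E'
import numpy as np, cv2
from workcell import sense, read_camera, job_done
def shot(name,fn):
    c=read_camera(name); cv2.imwrite('pics/'+fn,c['frame']); 
    np.save('pics/'+fn+'.npy',{k:v for k,v in c.items() if k!='frame'},allow_pickle=True); return c
def cal(fn): return np.load('pics/'+fn+'.npy',allow_pickle=True).item()
def p2w(c,u,v,z):
    d=np.array([(u-c['cx'])/c['fx'],(v-c['cy'])/c['fy']]); s=d.copy()
    for _ in range(20): s=d/(1+c['k1']*(s@s))
    R=cv2.Rodrigues(np.array(c['rvec'],float))[0]; t=np.array(c['tvec'],float).ravel()
    o=-R.T@t; r=R.T@np.array([*s,1]); return o+r*(z-o[2])/r[2]
def w2p(c,p):
    R=cv2.Rodrigues(np.array(c['rvec'],float))[0]; q=R@np.array(p,float)+np.array(c['tvec'],float).ravel()
    s=q[:2]/q[2]; s=s*(1+c['k1']*(s@s)); return s[0]*c['fx']+c['cx'],s[1]*c['fy']+c['cy']
E
python3 - <<'E'
from h import *
for n in('top','scene'):
    c=shot(n,n+'0.png'); print(n,{k:np.round(np.ravel(v),3) for k,v in c.items() if k!='frame'}, -cv2.Rodrigues(np.array(c['rvec'],float))[0].T@np.ravel(c['tvec']))
s=sense(); print(s)
E
```

```text
pics
top {'fx': array([398.859]), 'fy': array([398.859]), 'cx': array([317.777]), 'cy': array([198.241]), 'k1': array([-0.051]), 'rvec': array([ 2.179, -2.171,  0.072]), 'tvec': array([0.073, 0.511, 1.121])} [0.42021345 0.05992189 1.1584181 ]
scene {'fx': array([489.755]), 'fy': array([489.755]), 'cx': array([319.654]), 'cy': array([196.199]), 'k1': array([-0.074]), 'rvec': array([ 0.632,  2.792, -0.926]), 'tvec': array([ 0.436, -0.161,  1.512])} [0.83107213 0.74668839 1.12018385]
{'t': 0.1, 'joint_positions': array([-1.18469340e+00,  9.17597127e-02,  1.23175085e+00,  1.46541597e-05,
        1.81977444e+00, -5.66637293e-02]), 'dq': array([ 0.00198413, -0.00180331, -0.00390873, -0.00121506, -0.00013047,
       -0.00025438]), 'tau': array([ 4.68836864e-03, -4.47856092e+01, -4.07570565e+01,  7.02607865e-02,
        2.84431118e-02, -1.09251464e-04]), 'tcp_pos': array([ 0.25697826, -0.5418626 ,  0.2016425 ]), 'tcp_rot': array([[-6.24148739e-04,  9.03568267e-01,  4.28443692e-01],
       [ 1.57310998e-03,  4.28444133e-01, -9.03566904e-01],
       [-9.99998568e-01,  1.10028906e-04, -1.68882513e-03]]), 'contact_force': array([ 0.19550403, -0.41691628,  0.39470669]), 'wrist_torque': array([-0.02026771, -0.02000172, -0.00506569]), 'opening': 0.08772635919120426}
```

View pics/top0.png

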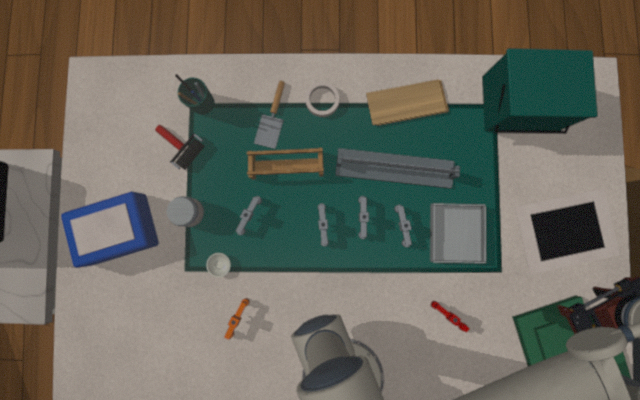

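View pics/scene0.png

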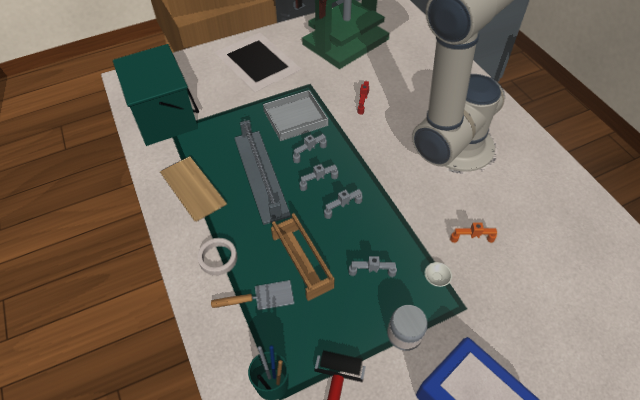

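Run:
```python
import cv2
a=cv2.imread('pics/top0.png')[135:280,230:500]
cv2.imwrite('pics/t0z.png',cv2.resize(a,None,fx=2.96,fy=2.96,interpolation=cv2.INTER_CUBIC))
a=cv2.imread('pics/scene0.png')[80:310,220:440]
cv2.imwrite('pics/s0z.png',cv2.resize(a,None,fx=2.6,fy=2.6,interpolation=cv2.INTER_CUBIC))
```

```text
(no output)
```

View pics/t0z.png

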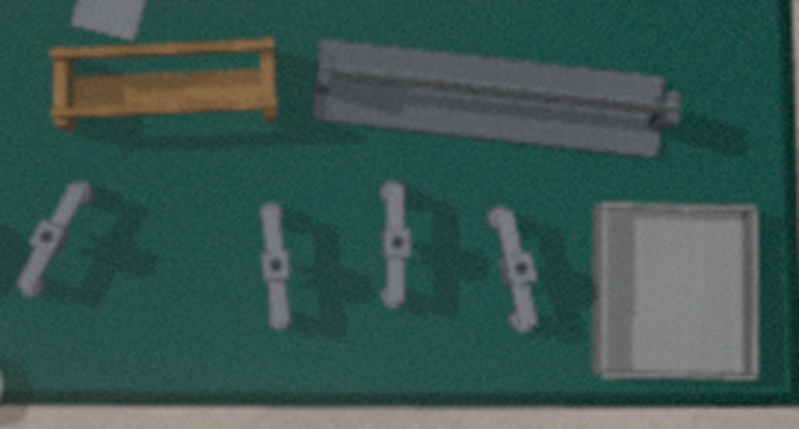

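View pics/s0z.png

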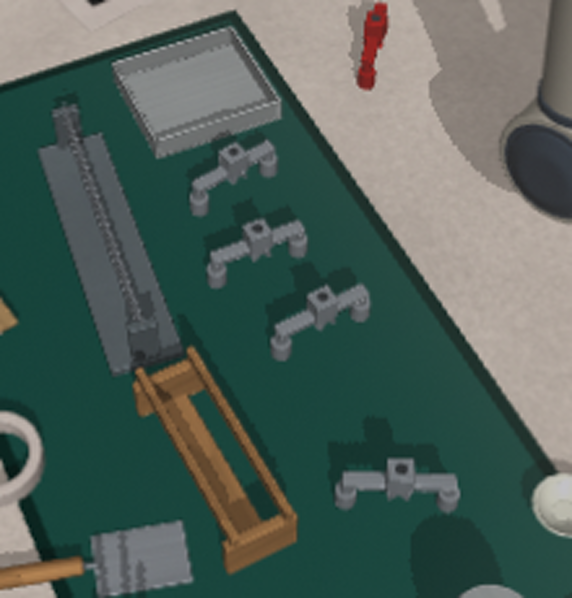

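Run:
```python
from h import *
c=cal('top0.png')
P=lambda x,y,z: p2w(c,230+(x+.5)/2.96-.5,135+(y+.5)/2.96-.5,z)[:2]
for n,h,a,b in [('A',(46,237),(80,190),(31,287)),('B',(276,264),(270,212),(280,322)),('C',(398,241),(391,190),(393,300)),('D',(521,267),(501,217),(523,322))]:
    h=P(*h,66);a=P(*a,46);b=P(*b,46);d=a-b
    print(n,h.round(4),((a+b)/2).round(4),'len',np.hypot(*d).round(3),'yaw',np.degrees(np.arctan2(d[1],d[0])).round(1))
q=[P(*p,12) for p in [(320,40),(664,76),(660,157),(315,120)]]
print('base',np.mean(q,0),[np.hypot(*(q[i]-q[i-1])).round(3) for i in range(4)],np.degrees(np.arctan2(*(( q[0]-q[1]+q[3]-q[2])))))
e=[P(*p,80) for p in [(330,78),(665,105)]];print('edge',e,np.hypot(*(e[0]-e[1])),np.mean(e,0))
q=[P(*p,70) for p in [(50,50),(274,42),(275,107),(55,116)]]
print('rack',np.mean(q,0),q,[np.hypot(*(q[i]-q[i-1])).round(3) for i in range(4)])
q=[P(*p,32) for p in [(596,204),(757,208),(757,378),(596,375)]]
print('tray',np.mean(q,0),[np.hypot(*(q[i]-q[i-1])).round(3) for i in range(4)],q)
# fit check overlay
```

```text
A [ -2.0027 -12.6223] [-1.2041 -8.3439] len 4.127 yaw 153.9
B [-0.5726  0.0632] [-0.1595  0.0241] len 4.18 yaw -174.6
C [-1.8558  6.753 ] [-1.0083  4.4607] len 4.172 yaw -179.2
D [-0.4504 13.4917] [-0.0923  9.0056] len 4.048 yaw -168.7
base [-1.2872667   2.03884688] [np.float64(0.752), np.float64(3.218), np.float64(0.76), np.float64(3.209)] -174.10029409897658
edge [array([-13.32780347,   3.67006039]), array([-11.5710203 ,  26.29614501])] 22.694184105617992 [-12.44941189  14.9831027 ]
rack [-11.52978979  -6.62565836] [array([-13.24333397, -13.38010045]), array([-13.73005446,  -0.09444135]), array([-9.85135451, -0.02362191]), array([ -9.29441623, -13.00446973])] [np.float64(3.967), np.float64(13.295), np.float64(3.879), np.float64(12.993)]
tray [ 0.62013873 10.52299271] [np.float64(4.445), np.float64(4.259), np.float64(4.433), np.float64(4.217)] [array([-1.64544445,  8.43981419]), array([-1.55183112, 12.69781206]), array([ 2.87927708, 12.58524482]), array([2.79855339, 8.36909976])]
```

Run:
```python
from h import *
c=cal('top0.png')
P=lambda x,y,z: p2w(c,230+(x+.5)/2.96-.5,135+(y+.5)/2.96-.5,z/1000)[:2]
L=lambda q:[np.hypot(*(q[i]-q[i-1])).round(3) for i in range(4)]
for n,h,a,b in [('A',(46,237),(80,190),(31,287)),('B',(276,264),(270,212),(280,322)),('C',(398,241),(391,190),(393,300)),('D',(521,267),(501,217),(523,322))]:
    h=P(*h,66);a=P(*a,46);b=P(*b,46);d=a-b
    print(n,h.round(4),((a+b)/2).round(4),'len',np.hypot(*d).round(3),'yaw',np.degrees(np.arctan2(d[1],d[0])).round(1))
q=[P(*p,12) for p in [(320,40),(664,76),(660,157),(315,120)]]
d=q[0]-q[1]+q[3]-q[2];print('base',np.mean(q,0),L(q),'ydir',np.degrees(np.arctan2(d[1],d[0])))
e=[P(*p,80) for p in [(330,78),(665,105)]];print('edge',e,np.hypot(*(e[0]-e[1])),np.mean(e,0))
q=[P(*p,70) for p in [(50,50),(274,42),(275,107),(55,116)]]
d=q[0]-q[1]+q[3]-q[2];print('rack',np.mean(q,0),np.round(q,3),L(q),'ydir',np.degrees(np.arctan2(d[1],d[0])))
q=[P(*p,32) for p in [(596,204),(757,208),(757,378),(596,375)]]
print('tray',np.mean(q,0),L(q),np.round(q,3))
# project into scene
```

```text
A [0.461  0.2736] [0.4605 0.2684] len 0.102 yaw -26.1
B [0.4369 0.0599] [0.4346 0.0608] len 0.104 yaw 5.4
C [ 0.4586 -0.0528] [ 0.4557 -0.0493] len 0.103 yaw 0.8
D [ 0.4349 -0.1664] [ 0.4329 -0.162 ] len 0.1 yaw 11.3
base [ 0.600767   -0.14933497] [np.float64(0.08), np.float64(0.34), np.float64(0.08), np.float64(0.339)] ydir 84.10029409897659
edge [array([0.60826282, 0.01054137]), array([ 0.58423303, -0.2989448 ])] 0.3104176532134789 [ 0.59624793 -0.14420172]
rack [0.60914867 0.16562409] [[0.636 0.272]
 [0.644 0.062]
 [0.583 0.061]
 [0.574 0.266]] [np.float64(0.063), np.float64(0.21), np.float64(0.061), np.float64(0.205)] ydir 92.27536172271174
tray [ 0.41291163 -0.32221779] [np.float64(0.162), np.float64(0.156), np.float64(0.162), np.float64(0.154)] [[ 0.496 -0.246]
 [ 0.492 -0.402]
 [ 0.33  -0.398]
 [ 0.333 -0.244]]
```

```bash
cat >> h.py <<'E'
from scipy.spatial.transform import Rotation as Rn
# tool down, jaw (tool z) heading psi deg; pitch deg = turn about tool z
def toolR(psi,pitch=0):
    a=np.radians(psi); z=np.array([np.cos(a),np.sin(a),0]); x=np.array([0,0,-1.]); R=np.c_[x,np.cross(z,x),z]
    return R@Rn.from_rotvec([0,0,np.radians(pitch)]).as_matrix()
def rel(p0,R0,p1,R1):
    return np.r_[R0.T@(np.array(p1)-p0)*100, Rn.from_matrix(R0.T@R1).as_rotvec()].round(2)
def plan(*wps):
    s=sense(); p,R=s['tcp_pos'],s['tcp_rot']; print('now',s['t'],p.round(4),'z',R[:,2].round(3),'op',round(s['opening'],4))
    for w in wps:
        p1=np.array(w[:3]); R1=toolR(*w[3:]); print(w,'->',list(rel(p,R,p1,R1)), 'rows>=',np.ceil(max(np.linalg.norm(p1-p)/.05, np.degrees(np.linalg.norm(Rn.from_matrix(R.T@R1).as_rotvec()))/8.59)))
        p,R=p1,R1
KC=np.array([.6008,-.1493]); KY=84.1
kd=lambda s:KC+s*np.array([np.cos(np.radians(KY)),np.sin(np.radians(KY))])
E
python3 - <<'E'
from h import *
H={'A':(.461,.272,-26.1),'B':(.4365,.060,5.4),'C':(.458,-.052,.8),'D':(.4345,-.165,11.3)}
for n in('top','scene'):
    c=cal(n+'0.png'); f=cv2.imread(f'pics/{n}0.png'); k=3; y0,x0,h,w=(135,230,145,260) if n=='top' else (80,225,195,210)
    f=cv2.resize(f[y0:y0+h,x0:x0+w],None,fx=k,fy=k,interpolation=cv2.INTER_CUBIC)
    def q(p): u,v=w2p(c,p); return int((u-x0+.5)*k),int((v-y0+.5)*k)
    for s in(-.165,-.105,-.035,.035,.105,.165): cv2.circle(f,q([*kd(s),.08]),3,(0,0,255),-1)
    a=np.radians(2.3); 
    for sx in(-.028,.028):
        for sy in(-.105,.105):
            cv2.circle(f,q([.6091+sx*np.cos(a)-sy*np.sin(a),.1656+sx*np.sin(a)+sy*np.cos(a),.07]),3,(0,255,255),-1)
    for x,y,g in H.values():
        g=np.radians(g); cv2.circle(f,q([x,y,.066]),2,(255,0,255),-1)
        for s in(-.055,.055): cv2.circle(f,q([x+s*np.cos(g),y+s*np.sin(g),.046]),2,(255,255,0),-1)
    cv2.imwrite(f'pics/ov_{n}.png',f)
plan((.458,-.17,.20,101),(.4345,-.165,.20,101.3),(.4345,-.165,.051,101.3))
E
```

```text
now 0.1 [ 0.257  -0.5419  0.2016] z [ 0.428 -0.904 -0.002] op 0.0877
(0.458, -0.17, 0.2, 101) -> [np.float64(0.21), np.float64(34.1), np.float64(-24.99), np.float64(-2.89), np.float64(-0.0), np.float64(-0.0)] rows>= 20.0
(0.4345, -0.165, 0.2, 101.3) -> [np.float64(0.0), np.float64(2.21), np.float64(0.94), np.float64(-0.01), np.float64(0.0), np.float64(0.0)] rows>= 1.0
(0.4345, -0.165, 0.051, 101.3) -> [np.float64(14.9), np.float64(0.0), np.float64(0.0), np.float64(0.0), np.float64(0.0), np.float64(0.0)] rows>= 3.0
```

View pics/ov_top.png

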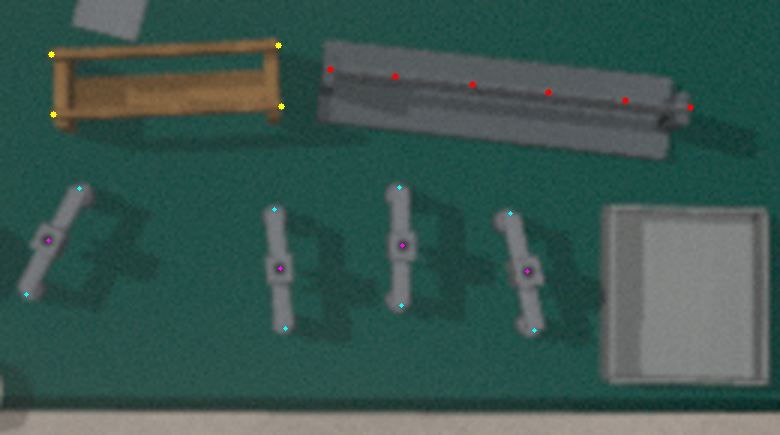

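View pics/ov_scene.png

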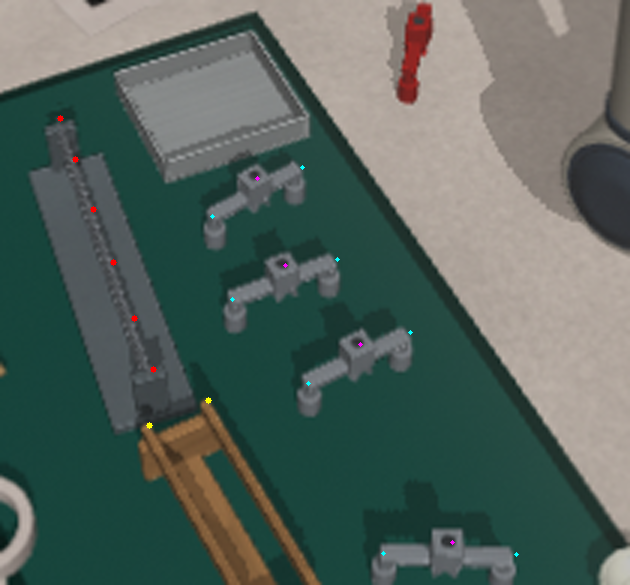

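Request:
apply_moves:
  steps:
    - [60,0,17,-12.5,0,0,0]
    - [60,0,17,-12.5,0,0,0]
    - [60,0,17,-12.5,0,0,0]
    - [60,0,17,-12.5,0,0,0]
    - [60,0,17,-12.5,0,0,0]

```text
t: 0.6
tcp_pos: [0.359, -0.3527, 0.2028]
tcp_rot: [[0.001, 0.902, 0.432], [0.001, 0.432, -0.902], [-1.0, 0.001, -0.0]]
contact_force: [-0.1, -0.0, -0.3]
opening: 0.054
```

Request:
apply_moves:
  steps:
    - [60,0,17,-12.5,0,0,0]
    - [60,0,17,-12.5,0,0,0]
    - [60,0,17,-12.5,0,0,0]
    - [60,0,17,-12.5,0,0,0]
    - [60,0,17,-12.5,0,0,0]

```text
t: 1.1
tcp_pos: [0.4586, -0.1671, 0.2023]
tcp_rot: [[0.0, 0.902, 0.433], [0.001, 0.433, -0.902], [-1.0, 0.001, -0.001]]
contact_force: [0.9, -0.7, -0.1]
opening: 0.0528
```

Request:
apply_moves:
  steps:
    - [60,0,0,0,-0.144,0,0]
    - [60,0,0,0,-0.288,0,0]
    - [60,0,0,0,-0.432,0,0]
    - [60,0,0,0,-0.576,0,0]
    - [60,0,0,0,-0.72,0,0]

```text
t: 1.6
tcp_pos: [0.4568, -0.1717, 0.2022]
tcp_rot: [[-0.001, 0.392, 0.92], [-0.0, 0.92, -0.392], [-1.0, -0.001, -0.001]]
contact_force: [0.1, 0.2, -0.4]
opening: 0.0528
```

Request:
apply_moves:
  steps:
    - [60,0,0,0,-0.144,0,0]
    - [60,0,0,0,-0.288,0,0]
    - [60,0,0,0,-0.432,0,0]
    - [60,0,0,0,-0.576,0,0]
    - [60,0,0,0,-0.72,0,0]

```text
t: 2.1
tcp_pos: [0.4568, -0.1718, 0.2022]
tcp_rot: [[-0.001, -0.312, 0.95], [-0.0, 0.95, 0.312], [-1.0, 0.0, -0.001]]
contact_force: [0.0, 0.8, -0.5]
opening: 0.0529
```

Request:
apply_moves:
  steps:
    - [60,0,0,0,-0.144,0,0]
    - [60,0,0,0,-0.288,0,0]
    - [60,0,0,0,-0.432,0,0]
    - [60,0,0,0,-0.576,0,0]
    - [60,0,0,0,-0.72,0,0]

```text
t: 2.6
tcp_pos: [0.4568, -0.1718, 0.2022]
tcp_rot: [[-0.001, -0.861, 0.509], [-0.0, 0.509, 0.861], [-1.0, 0.001, -0.001]]
contact_force: [0.3, -0.6, -0.9]
opening: 0.0525
```

Request:
apply_moves:
  steps:
    - [60,0,0,0,-0.144,0,0]
    - [60,0,0,0,-0.288,0,0]
    - [60,0,0,0,-0.432,0,0]
    - [60,0,0,0,-0.576,0,0]
    - [60,0,0,0,-0.72,0,0]

```text
t: 3.1
tcp_pos: [0.4568, -0.1718, 0.2022]
tcp_rot: [[-0.001, -0.983, -0.185], [-0.0, -0.185, 0.983], [-1.0, 0.001, -0.0]]
contact_force: [0.6, 0.9, 0.1]
opening: 0.0528
```

Run:
```python
from h import *
plan((.4345,-.165,.20,101.3),(.4345,-.165,.051,101.3)); print(sense()['joint_positions'].round(2))
```

```text
now 3.1 [ 0.4568 -0.1718  0.2022] z [-0.185  0.983 -0.   ] op 0.0528
(0.4345, -0.165, 0.2, 101.3) -> [np.float64(0.22), np.float64(2.06), np.float64(1.08), np.float64(-0.01), np.float64(-0.0), np.float64(-0.0)] rows>= 1.0
(0.4345, -0.165, 0.051, 101.3) -> [np.float64(14.9), np.float64(0.0), np.float64(0.0), np.float64(0.0), np.float64(0.0), np.float64(0.0)] rows>= 3.0
[-0.43 -0.21  1.52 -0.    1.83 -2.19]
```

Request:
apply_moves:
  steps:
    - [60,0.2,2.1,1.1,0,0,0]
    - [60,4,2.1,1.1,0,0,0]
    - [60,8,2.1,1.1,0,0,0]
    - [60,12,2.1,1.1,0,0,0]
    - [60,15.1,2.1,1.1,0,0,0]
  force: 40

```text
t: 3.6
tcp_pos: [0.4332, -0.1643, 0.0487]
tcp_rot: [[-0.002, -0.984, -0.179], [0.0, -0.179, 0.984], [-1.0, 0.002, 0.001]]
contact_force: [-0.2, -0.1, -0.1]
opening: 0.0526
```

Request:
apply_moves:
  steps:
    - [60,0,0,0,0,0,0]
    - [0,0,0,0,0,0,0]
    - [0,0,0,0,0,0,0]
    - [0,0,0,0,0,0,0]
    - [0,0,0,0,0,0,0]

```text
t: 4.1
tcp_pos: [0.4354, -0.164, 0.0534]
tcp_rot: [[0.003, -0.984, -0.18], [-0.001, -0.18, 0.984], [-1.0, -0.002, -0.002]]
contact_force: [-0.2, -0.1, 0.9]
opening: 0.0243
```

Run:
```python
from h import *
f=shot('top','t1.png')['frame'];g=shot('scene','s1.png')['frame']
a=cv2.resize(f[160:280,340:500],(640,480),interpolation=3); cv2.imwrite('pics/t1z.png',a)
a=cv2.resize(g[80:230,220:420],(800,600),interpolation=3); cv2.imwrite('pics/s1z.png',a)
p=kd(-.105); print(p); plan((.4345,-.165,.20,101.3),(*p,.2,KY),(*p,.095,KY))
```

```text
[ 0.59000678 -0.2537438 ]
now 4.2 [ 0.435  -0.1638  0.0526] z [-0.18   0.984 -0.001] op 0.0164
(0.4345, -0.165, 0.2, 101.3) -> [np.float64(-14.74), np.float64(0.06), np.float64(-0.13), np.float64(-0.02), np.float64(-0.0), np.float64(0.0)] rows>= 3.0
(np.float64(0.590006783637339), np.float64(-0.2537437957973033), 0.2, 84.1) -> [np.float64(0.0), np.float64(-13.51), np.float64(-11.75), np.float64(0.3), np.float64(0.0), np.float64(0.0)] rows>= 4.0
(np.float64(0.590006783637339), np.float64(-0.2537437957973033), 0.095, 84.1) -> [np.float64(10.5), np.float64(0.0), np.float64(0.0), np.float64(0.0), np.float64(0.0), np.float64(0.0)] rows>= 3.0
```

View pics/s1z.png

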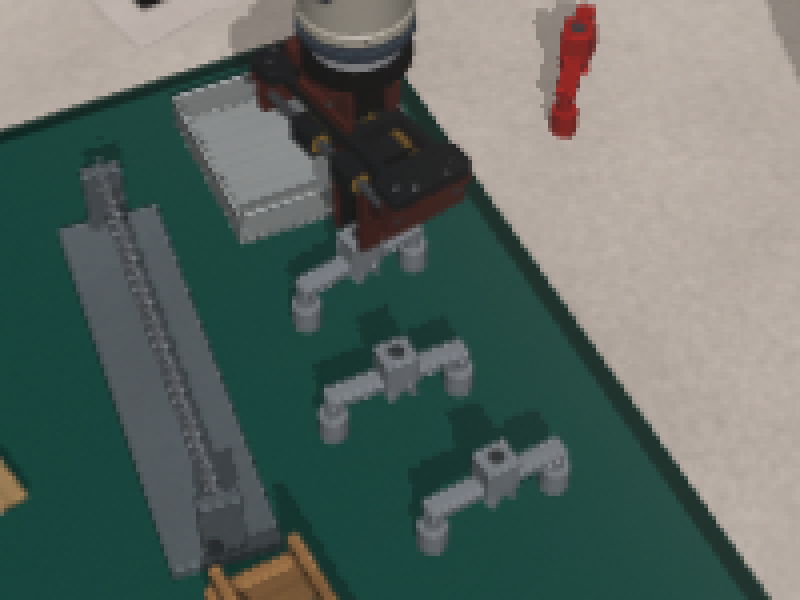

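View pics/t1z.png

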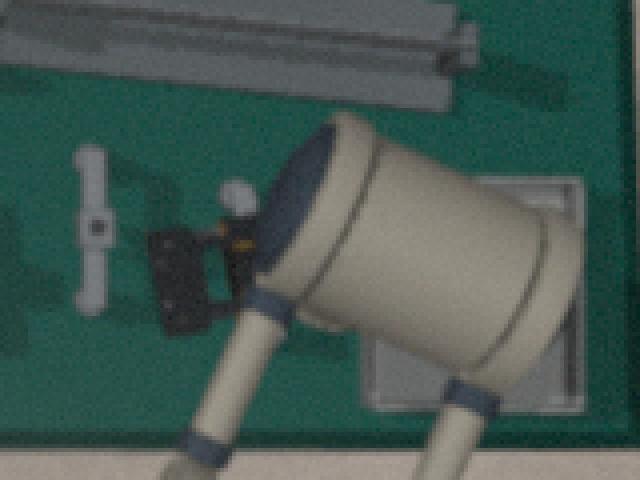

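Run:
```python
from h import *
s=sense(); print(s['t'],s['opening'],s['tcp_pos'],s['contact_force'],s['wrist_torque'],s['dq'].round(3))
c=cal('s1.png')
for z in(.03,.042,.066,.1): print(z,[ (round((u-220+.5)*4),round((v-80+.5)*4)) for u,v in [w2p(c,[*(s['tcp_pos'][:2]+d*s['tcp_rot'][:2,2]),z]) for d in(-.012,0,.012)]])
```

```text
4.2 0.0164047254529911 [ 0.43503379 -0.16376249  0.05263145] [-0.90648724 -1.33084563  0.09018649] [ 0.02249336 -0.09327881  0.02325928] [-0.001  0.001  0.009  0.    -0.001 -0.   ]
0.03 [(355, 262), (365, 272), (374, 282)]
0.042 [(355, 251), (364, 261), (374, 271)]
0.066 [(354, 229), (364, 239), (373, 248)]
0.1 [(353, 197), (363, 206), (372, 216)]
```

Run:
```python
from h import *
g=cv2.imread('pics/s1.png'); a=cv2.resize(g[120:170,280:345],(780,600),interpolation=2); cv2.imwrite('pics/s1zz.png',cv2.convertScaleAbs(a,alpha=1.8))
```

```text
(no output)
```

View pics/s1zz.png

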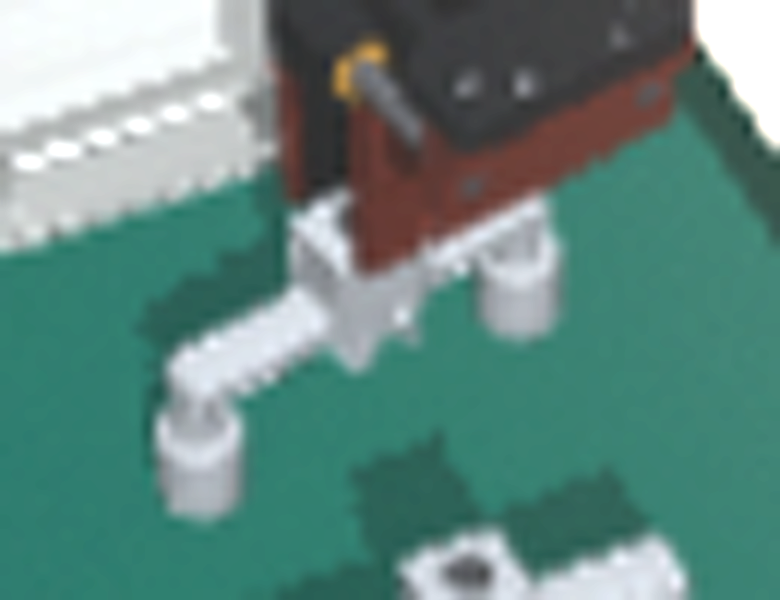

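Request:
apply_moves:
  steps:
    - [0,0,0,0,0,0,0]
    - [0,0,0,0,0,0,0]

```text
t: 4.4
tcp_pos: [0.4346, -0.1635, 0.0518]
tcp_rot: [[0.0, -0.984, -0.18], [-0.0, -0.18, 0.984], [-1.0, -0.0, -0.0]]
contact_force: [-0.1, -0.3, 0.2]
opening: 0.0015
```

Request:
apply_moves:
  steps:
    - [0,0,0,0,0,0,0]
    - [0,-1.5,0,0,0,0,0]
    - [0,-3,0,0,0,0,0]
    - [0,-6,0,0,0,0,0]
    - [0,-10,0,0,0,0,0]

```text
t: 4.9
tcp_pos: [0.4339, -0.1632, 0.1526]
tcp_rot: [[-0.002, -0.984, -0.18], [0.001, -0.18, 0.984], [-1.0, 0.001, 0.001]]
contact_force: [0.5, -0.2, -0.3]
opening: 0.0005
```

Run:
```python
from h import *
g=shot('scene','s2.png')['frame'];s=sense();print(s['opening'],s['tcp_pos']);c=cal('s2.png')
a=cv2.resize(g[90:170,270:374],(780,600),interpolation=3); a=cv2.convertScaleAbs(a,alpha=1.8)
for d in(0,.011,-.008):
  u,v=w2p(c,s['tcp_pos']-[0,0,d]); cv2.circle(a,(int((u-270+.5)*7.5),int((v-90+.5)*7.5)),3,(0,0,255) if d else (0,255,0),-1)
cv2.imwrite('pics/s2z.png',a)
```

```text
0.0005886927296359065 [ 0.43654562 -0.16447826  0.16159233]
```

View pics/s2z.png

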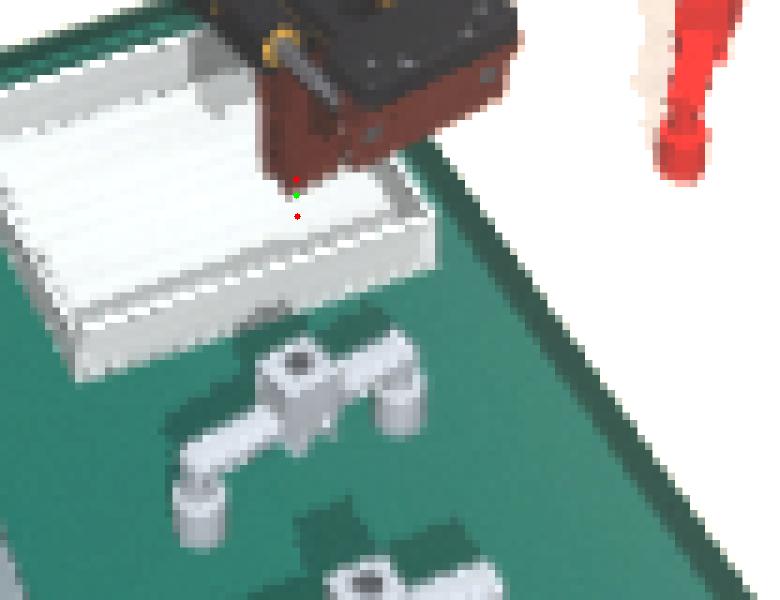

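Run:
```python
from h import *
for fn,p,k,o in(('s2.png',np.array([.43654,-.16448,.1616]),7.5,(270,90)),('s1.png',np.array([.435,-.1638,.0526]),12,(280,120))):
    c=cal(fn); R=toolR(100.4)
    for dz in(.03,.02,.01,0,-.011):
        print(fn,dz,[tuple(int((a-b+.5)*k) for a,b in zip(w2p(c,p+[0,0,dz]+R[:,1]*a+R[:,2]*b),o)) for a,b in((-.01,.0135),(.01,.0135),(-.01,-.0135))])
g=shot('top','t2.png')['frame']; print(sense()['tcp_pos'])
cv2.imwrite('pics/t2z.png',cv2.convertScaleAbs(cv2.resize(g[160:280,340:500],(640,480),interpolation=3),alpha=1.7))
```

```text
s2.png 0.03 [(293, 167), (338, 145), (251, 126)]
s2.png 0.02 [(294, 188), (339, 165), (252, 146)]
s2.png 0.01 [(295, 207), (339, 185), (253, 166)]
s2.png 0 [(295, 227), (340, 205), (254, 186)]
s2.png -0.011 [(296, 248), (340, 226), (255, 207)]
s1.png 0.03 [(367, 239), (435, 204), (303, 174)]
s1.png 0.02 [(368, 268), (435, 232), (305, 202)]
s1.png 0.01 [(369, 296), (436, 260), (306, 230)]
s1.png 0 [(370, 324), (436, 288), (307, 258)]
s1.png -0.011 [(371, 354), (437, 318), (308, 289)]
[ 0.43708207 -0.16472582  0.1597301 ]
```

View pics/t2z.png

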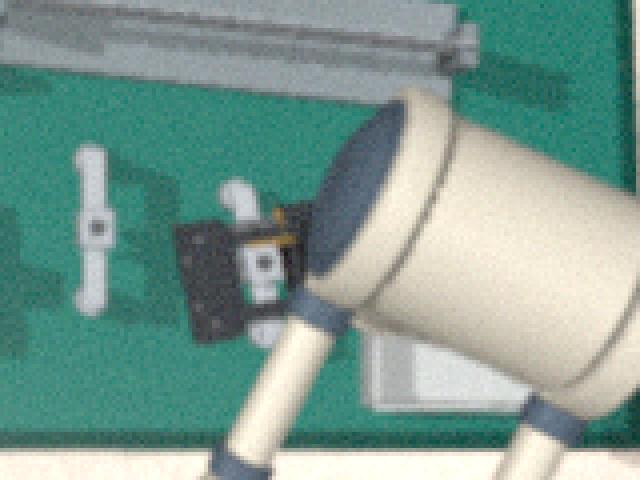

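Run:
```python
from h import *
c=cal('t2.png'); p=np.array([.437,-.1647,.1597]);R=toolR(100.4)
for dz in(-.011,.014,.07,.12):
    print(dz,[tuple(int((a-b+.5)*4) for a,b in zip(w2p(c,p+[0,0,dz]+R[:,2]*d),(340,160))) for d in(-.089,0,.0135,.05,.089)])
print([tuple(int((a-b+.5)*4) for a,b in zip(w2p(c,q),(340,160))) for q in([.4345,-.165,.066],[.4345,-.165,.036])])
s=sense();print(s['joint_positions'].round(4))
g=cv2.imread('pics/s2.png');cv2.imwrite('pics/s2w.png',cv2.convertScaleAbs(cv2.resize(g[0:200,250:510],(780,600),interpolation=3),alpha=1.6))
```

```text
-0.011 [(426, 231), (289, 256), (268, 260), (211, 270), (150, 281)]
0.014 [(438, 230), (298, 255), (276, 259), (218, 270), (156, 281)]
0.07 [(468, 226), (319, 254), (297, 258), (235, 269), (169, 281)]
0.12 [(499, 223), (341, 252), (317, 256), (252, 268), (183, 281)]
[(262, 262), (253, 262)]
[-0.4332 -0.2861  1.6597 -0.      1.7562 -2.1853]
```

View pics/s2w.png

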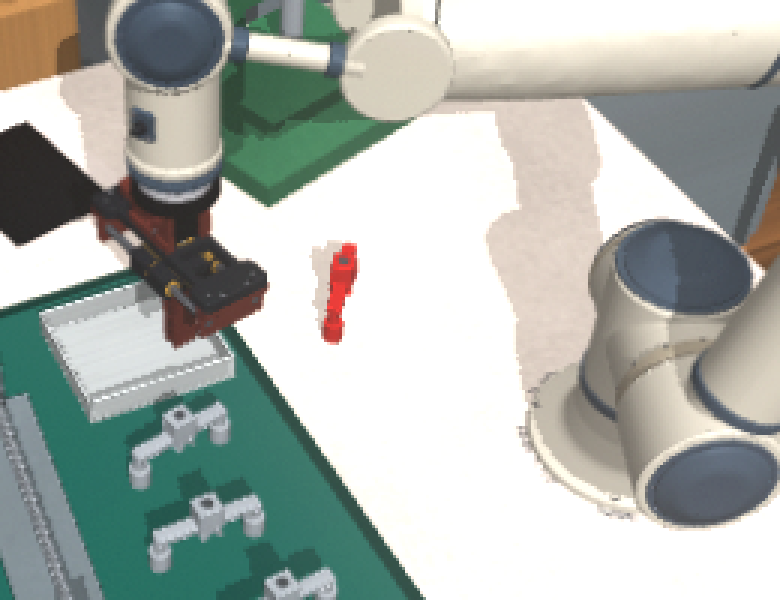

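Run:
```python
from h import *
for fn,p,k,o,sz in(('s2.png',np.array([.4366,-.1645,.1605]),6,(255,60),(130,100)),('t2.png',np.array([.437,-.1647,.1597]),5,(340,160),(160,120)),('s1.png',np.array([.435,-.1638,.0526]),6,(255,80),(130,100))):
    c=cal(fn); R=toolR(100.4); g=cv2.imread('pics/'+fn)
    a=cv2.convertScaleAbs(cv2.resize(g[o[1]:o[1]+sz[1],o[0]:o[0]+sz[0]],None,fx=k,fy=k,interpolation=3),alpha=1.7)
    P=lambda y,z,dz: tuple(int((m-n+.5)*k) for m,n in zip(w2p(c,p+[0,0,dz]+R[:,1]*y+R[:,2]*z),o))
    for dz,Y,Z,col in((.069,.0375,.089,(255,0,0)),(-.011,.01,.0135,(0,0,255)),(.008,.01,.0135,(0,255,0)),(.069,.01,.0135,(0,255,255))):
        cv2.polylines(a,[np.array([P(Y,Z,dz),P(-Y,Z,dz),P(-Y,-Z,dz),P(Y,-Z,dz)])],True,col,1)
    cv2.imwrite('pics/ob_'+fn,a)
```

```text
(no output)
```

View pics/ob_s2.png

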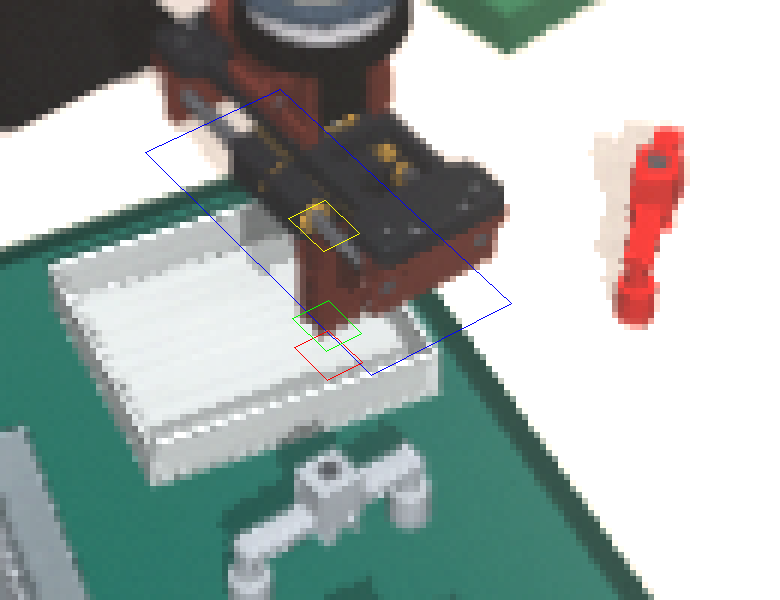

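View pics/ob_t2.png

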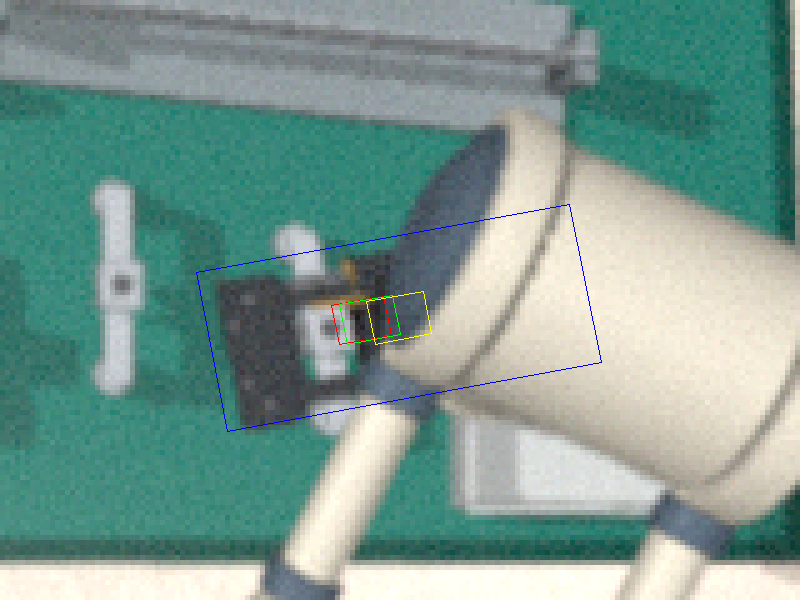

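View pics/ob_s1.png

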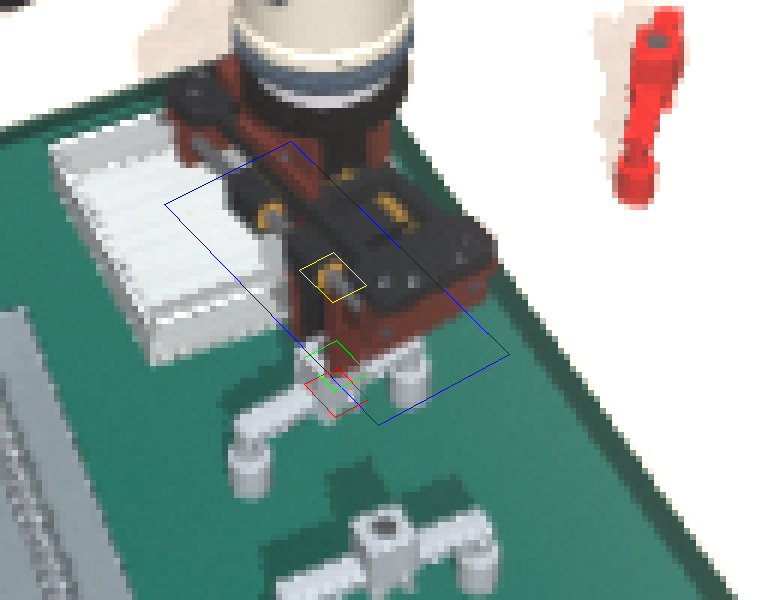

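Request:
apply_moves:
  steps:
    - [60,0,0,0,0,0,0]
    - [60,0,0,0,0,0,0]
    - [60,0,0,0,0,0,0]

```text
t: 5.3
tcp_pos: [0.434, -0.1633, 0.1504]
tcp_rot: [[-0.002, -0.984, -0.18], [0.001, -0.18, 0.984], [-1.0, 0.002, 0.001]]
contact_force: [0.8, 0.0, 1.1]
opening: 0.0209
```

Run:
```python
from h import *
plan((.4345,-.165,.05,101.3),(.4345,-.165,.03,101.3))
```

```text
now 5.3 [ 0.434  -0.1633  0.1504] z [-0.18   0.984  0.001] op 0.0209
(0.4345, -0.165, 0.05, 101.3) -> [np.float64(10.04), np.float64(-0.04), np.float64(-0.19), np.float64(-0.02), np.float64(0.0), np.float64(-0.0)] rows>= 3.0
(0.4345, -0.165, 0.03, 101.3) -> [np.float64(2.0), np.float64(0.0), np.float64(0.0), np.float64(0.0), np.float64(0.0), np.float64(0.0)] rows>= 1.0
```

Request:
apply_moves:
  steps:
    - [60,0,0,0,0,0,0]
    - [60,0,0,0,0,0,0]
    - [60,0,0,-0.1,0,0,0]
    - [60,4,0,-0.1,0,0,0]
    - [60,8,0,-0.1,0,0,0]

```text
t: 5.8
tcp_pos: [0.4357, -0.1651, 0.072]
tcp_rot: [[0.003, -0.984, -0.18], [-0.002, -0.18, 0.984], [-1.0, -0.003, -0.002]]
contact_force: [0.3, 0.1, -1.7]
opening: 0.0526
```

Request:
apply_moves:
  steps:
    - [60,2,0,0,0,0,0]
    - [60,3,0,0,0,0,0]
    - [60,4,0,0,0,0,0]
    - [60,4,0,0,0,0,0]
    - [0,4,0,0,0,0,0]

```text
t: 6.3
tcp_pos: [0.4353, -0.1649, 0.0328]
tcp_rot: [[0.001, -0.984, -0.18], [-0.001, -0.18, 0.984], [-1.0, -0.001, -0.001]]
contact_force: [0.7, -0.3, 0.1]
opening: 0.0475
```

Request:
apply_moves:
  steps:
    - [0,0,0,0,0,0,0]
    - [0,0,0,0,0,0,0]
    - [0,0,0,0,0,0,0]
    - [0,0,0,0,0,0,0]
    - [0,0,0,0,0,0,0]

```text
t: 6.8
tcp_pos: [0.4352, -0.1648, 0.0324]
tcp_rot: [[0.001, -0.984, -0.18], [-0.001, -0.18, 0.984], [-1.0, -0.001, -0.001]]
contact_force: [-0.5, -0.1, 3.9]
opening: 0.0241
```

Run:
```python
from h import *
g=shot('scene','s3.png')['frame']; cv2.imwrite('pics/s3z.png',cv2.convertScaleAbs(cv2.resize(g[100:180,265:369],(780,600),interpolation=3),alpha=1.7))
s=sense(); print(s['opening'],s['contact_force'])
p=kd(-.105); plan((*s['tcp_pos'][:2],.17,101.3),(*p,.17,KY),(*p,.074,KY))
```

```text
0.024148819146325707 [ 0.60176595 -1.46903581  4.36785945]
now 6.85 [ 0.4352 -0.1648  0.0324] z [-0.18   0.984 -0.001] op 0.0241
(np.float64(0.43516948473729333), np.float64(-0.1648484684123571), 0.17, 101.3) -> [np.float64(-13.76), np.float64(-0.02), np.float64(-0.01), np.float64(-0.02), np.float64(-0.0), np.float64(0.0)] rows>= 3.0
(np.float64(0.590006783637339), np.float64(-0.2537437957973033), 0.17, 84.1) -> [np.float64(0.0), np.float64(-13.44), np.float64(-11.75), np.float64(0.3), np.float64(0.0), np.float64(0.0)] rows>= 4.0
(np.float64(0.590006783637339), np.float64(-0.2537437957973033), 0.074, 84.1) -> [np.float64(9.6), np.float64(0.0), np.float64(0.0), np.float64(0.0), np.float64(0.0), np.float64(0.0)] rows>= 2.0
```

View pics/s3z.png

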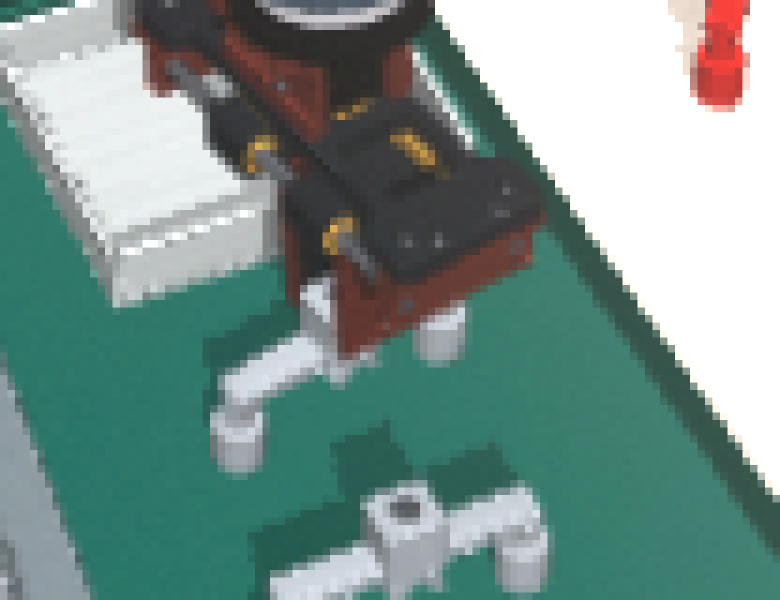

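Request:
apply_moves:
  steps:
    - [0,-2,0,0,0,0,0]
    - [0,-6,0,0,0,0,0]
    - [0,-10,0,0,0,0,0]
    - [0,-13.8,0,0,0,0,0]
    - [0,-13.8,0,0,0,0,0]

```text
t: 7.35
tcp_pos: [0.4365, -0.1652, 0.1748]
tcp_rot: [[0.007, -0.984, -0.18], [-0.003, -0.18, 0.984], [-1.0, -0.007, -0.004]]
contact_force: [0.9, 0.1, -2.4]
opening: 0.024
```

Request:
apply_moves:
  steps:
    - [0,0,-2.7,-2.4,0.06,0,0]
    - [0,0,-5.4,-4.7,0.12,0,0]
    - [0,0,-8.1,-7.1,0.18,0,0]
    - [0,0,-10.8,-9.4,0.24,0,0]
    - [0,0,-13.4,-11.7,0.3,0,0]

```text
t: 7.85
tcp_pos: [0.588, -0.2556, 0.1659]
tcp_rot: [[-0.004, -0.993, 0.121], [0.002, 0.121, 0.993], [-1.0, 0.004, 0.002]]
contact_force: [-0.0, -0.1, -2.5]
opening: 0.0236
```

Request:
apply_moves:
  steps:
    - [0,0,0,0,0,0,0]
    - [0,3,0,0,0,0,0]
    - [0,6,0,0,0,0,0]
    - [0,7.5,0,0,0,0,0]
    - [0,7.5,0,0,0,0,0]

```text
t: 8.35
tcp_pos: [0.5851, -0.2541, 0.0898]
tcp_rot: [[-0.007, -0.993, 0.118], [0.004, 0.118, 0.993], [-1.0, 0.008, 0.003]]
contact_force: [-1.1, 0.7, -4.0]
opening: 0.0234
```

Run:
```python
from h import *
g=shot('scene','s4.png')['frame']; f=shot('top','t4.png')['frame']
s=sense(); print(s['opening'],s['contact_force'],s['joint_positions'].round(2))
p=kd(-.105); plan((*p,.0775,KY)); t=s['tcp_pos']; org=t+[0,0,.0036]
for n,im,o,sz,k in(('s4',g,(215,95),(104,80),7.5),('t4',f,(330,120),(130,80),6)):
    c=cal(n+'.png'); a=cv2.convertScaleAbs(cv2.resize(im[o[1]:o[1]+sz[1],o[0]:o[0]+sz[0]],None,fx=k,fy=k,interpolation=3),alpha=1.7)
    P=lambda q: tuple(int((m-nn+.5)*k) for m,nn in zip(w2p(c,q),o))
    R=toolR(KY)
    for e in(-.055,0,.055): cv2.circle(a,P(org+R[:,1]*e+[0,0,.01]),2,(255,255,0),-1)
    for e in np.arange(-.165,.17,.02): cv2.circle(a,P([*kd(e),.08]),2,(0,0,255),-1)
    cv2.imwrite(f'pics/{n}z.png',a)
```

```text
0.023841564487599706 [-0.7271891  -0.26831485 -2.64411782] [-0.46  0.2   1.3   0.    1.64 -1.92]
now 8.45 [ 0.5873 -0.2552  0.0949] z [0.118 0.993 0.   ] op 0.0238
(np.float64(0.590006783637339), np.float64(-0.2537437957973033), 0.0775, 84.1) -> [np.float64(1.74), np.float64(-0.25), np.float64(0.18), np.float64(-0.02), np.float64(0.0), np.float64(-0.0)] rows>= 1.0
```

View pics/s4z.png

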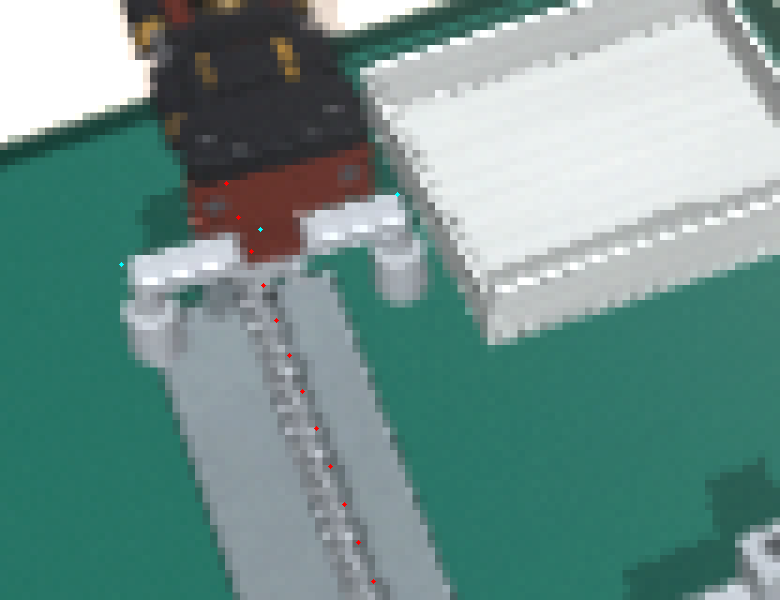

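View pics/t4z.png

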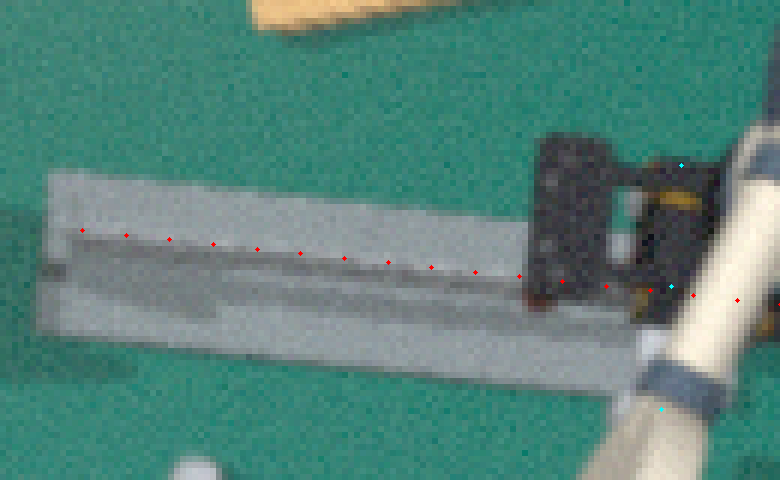

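Request:
apply_moves:
  steps:
    - [0,0.6,-0.25,0.2,0,0,0]
    - [0,1.2,-0.25,0.2,0,0,0]
    - [0,1.6,-0.25,0.2,0,0,0]
    - [0,1.7,-0.25,0.2,0,0,0]
    - [0,1.7,-0.25,0.2,0,0,0]

```text
t: 8.95
tcp_pos: [0.5912, -0.2539, 0.0786]
tcp_rot: [[0.002, -0.993, 0.118], [-0.001, 0.118, 0.993], [-1.0, -0.002, -0.0]]
contact_force: [2.8, -0.5, -0.7]
opening: 0.0237
```

Run:
```python
from h import *
s=sense(); print(s['opening'],s['contact_force'])
p=kd(-.105); plan((*p,.0765,KY))
g=shot('scene','s5.png')['frame']; cv2.imwrite('pics/s5z.png',cv2.convertScaleAbs(cv2.resize(g[95:175,215:319],None,fx=7.5,fy=7.5,interpolation=3),alpha=1.7))
```

```text
0.02374342880542568 [ 2.81510825 -0.54961898 -0.6887167 ]
now 8.95 [ 0.5912 -0.2539  0.0786] z [ 0.118  0.993 -0.   ] op 0.0237
(np.float64(0.590006783637339), np.float64(-0.2537437957973033), 0.0765, 84.1) -> [np.float64(0.21), np.float64(0.12), np.float64(-0.0), np.float64(-0.02), np.float64(-0.0), np.float64(0.0)] rows>= 1.0
```

View pics/s5z.png

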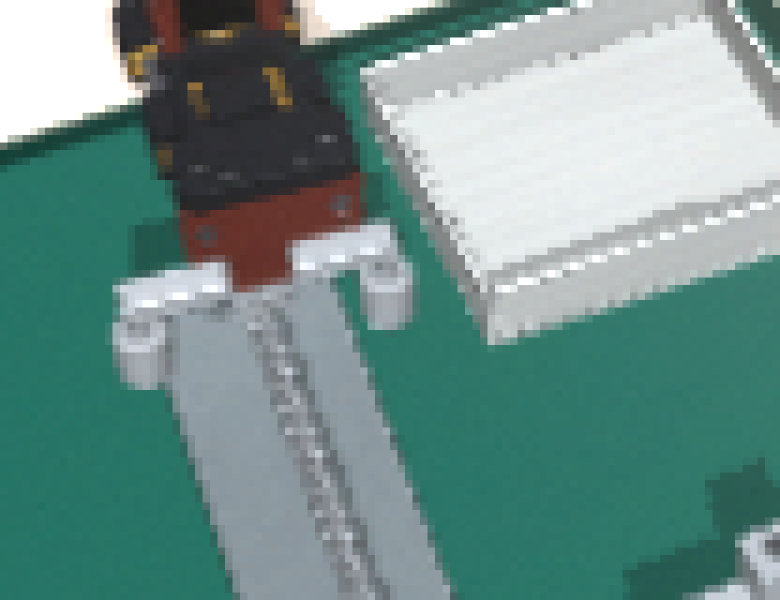

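Request:
apply_moves:
  steps:
    - [0,0,-0.2,0,0,0,0]
    - [0,0.1,-0.2,0,0,0,0]
    - [0,0.2,-0.2,0,0,0,0]
    - [0,0.2,-0.2,0,0,0,0]

```text
t: 9.4
tcp_pos: [0.5926, -0.2542, 0.077]
tcp_rot: [[0.001, -0.993, 0.119], [-0.001, 0.119, 0.993], [-1.0, -0.001, -0.001]]
contact_force: [-1.0, 0.0, 4.7]
opening: 0.0236
```

Request:
apply_moves:
  steps:
    - [32,0,0,0,0,0,0]
    - [38,0,0,0,0,0,0]
    - [44,0,0,0,0,0,0]
    - [46,0,0,0,0,0,0]
    - [46,0,0,0,0,0,0]

```text
t: 9.9
tcp_pos: [0.5922, -0.254, 0.0753]
tcp_rot: [[-0.001, -0.993, 0.119], [0.0, 0.119, 0.993], [-1.0, 0.001, 0.0]]
contact_force: [0.0, 0.6, 0.5]
opening: 0.0403
```

Request:
apply_moves:
  steps:
    - [50,-2,0,0,0,0,0]
    - [50,-5,0,0,0,0,0]
    - [50,-10,0,0,0,0,0]
    - [50,-10,0,0,0,0,0]
    - [50,-10,0,0,0,0,0]

```text
t: 10.4
tcp_pos: [0.5931, -0.2544, 0.1778]
tcp_rot: [[0.004, -0.993, 0.119], [-0.002, 0.119, 0.993], [-1.0, -0.004, -0.001]]
contact_force: [1.0, -0.2, -0.3]
opening: 0.0441
```

Run:
```python
from h import *
g=shot('scene','s6.png')['frame']; cv2.imwrite('pics/s6z.png',cv2.convertScaleAbs(cv2.resize(g[95:215,215:371],None,fx=5,fy=5,interpolation=3),alpha=1.7))
plan((.458,-.052,.17,90.8),(.458,-.052,.0324,90.8))
```

```text
now 10.45 [ 0.5924 -0.2541  0.1755] z [ 0.119  0.993 -0.   ] op 0.044
(0.458, -0.052, 0.17, 90.8) -> [np.float64(0.54), np.float64(15.74), np.float64(18.47), np.float64(-0.13), np.float64(-0.0), np.float64(0.0)] rows>= 5.0
(0.458, -0.052, 0.0324, 90.8) -> [np.float64(13.76), np.float64(0.0), np.float64(0.0), np.float64(0.0), np.float64(0.0), np.float64(0.0)] rows>= 3.0
```

View pics/s6z.png

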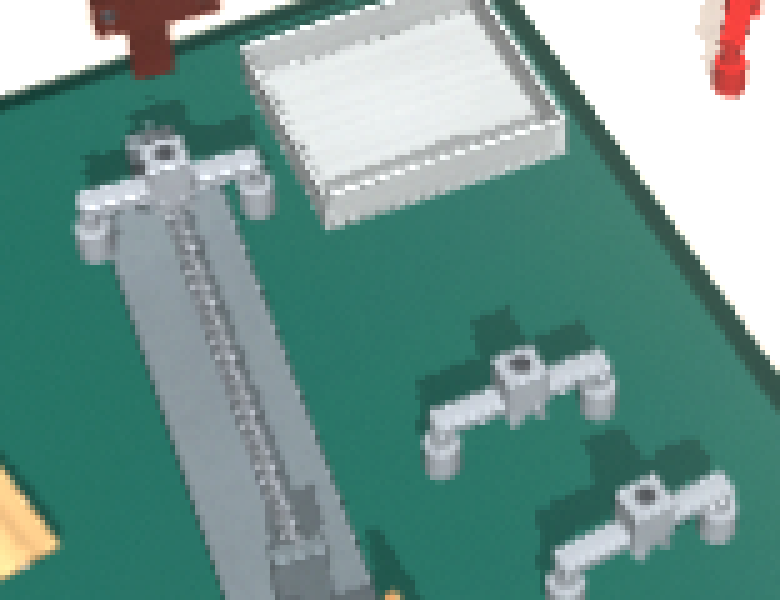

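Request:
apply_moves:
  steps:
    - [60,0,3.1,3.7,-0.03,0,0]
    - [60,0,6.3,7.4,-0.05,0,0]
    - [60,0,9.4,11.1,-0.08,0,0]
    - [60,0,12.6,14.8,-0.1,0,0]
    - [60,0,15.7,18.5,-0.13,0,0]

```text
t: 10.95
tcp_pos: [0.4562, -0.0502, 0.173]
tcp_rot: [[-0.004, -1.0, -0.012], [0.001, -0.012, 1.0], [-1.0, 0.004, 0.001]]
contact_force: [-0.3, 0.1, 0.5]
opening: 0.0524
```

Request:
apply_moves:
  steps:
    - [60,0,0,0,0,0,0]
    - [60,2,0,0,0,0,0]
    - [60,6,0,0,0,0,0]
    - [60,6,0,0,0,0,0]
    - [60,6,0,0,0,0,0]

```text
t: 11.45
tcp_pos: [0.4575, -0.052, 0.1143]
tcp_rot: [[-0.004, -1.0, -0.011], [0.001, -0.011, 1.0], [-1.0, 0.004, 0.001]]
contact_force: [1.3, -0.2, 0.6]
opening: 0.0527
```

Run:
```python
from h import *
plan((.458,-.052,.0324,90.8))
```

```text
now 11.45 [ 0.4575 -0.052   0.1143] z [-0.011  1.     0.001] op 0.0527
(0.458, -0.052, 0.0324, 90.8) -> [np.float64(8.19), np.float64(-0.08), np.float64(-0.01), np.float64(-0.0), np.float64(0.0), np.float64(-0.0)] rows>= 2.0
```

Request:
apply_moves:
  steps:
    - [60,3,0,0,0,0,0]
    - [60,6,0,0,0,0,0]
    - [60,8.2,0,0,0,0,0]
    - [60,8.2,0,0,0,0,0]
    - [60,8.2,0,0,0,0,0]

```text
t: 11.95
tcp_pos: [0.4593, -0.0521, 0.0355]
tcp_rot: [[0.002, -1.0, -0.011], [-0.0, -0.011, 1.0], [-1.0, -0.002, -0.0]]
contact_force: [-0.4, 0.8, 0.5]
opening: 0.0529
```

Request:
apply_moves:
  steps:
    - [0,0,0,0,0,0,0]
    - [0,0,0,0,0,0,0]
    - [0,0,0,0,0,0,0]
    - [0,0,0,0,0,0,0]
    - [0,0,0,0,0,0,0]

```text
t: 12.45
tcp_pos: [0.4588, -0.0519, 0.0343]
tcp_rot: [[0.001, -1.0, -0.011], [-0.001, -0.011, 1.0], [-1.0, -0.001, -0.001]]
contact_force: [0.1, -1.1, 1.7]
opening: 0.0236
```

Request:
apply_moves:
  steps:
    - [0,0,0,0,0,0,0]
    - [0,-3,0,0,0,0,0]
    - [0,-7,0,0,0,0,0]
    - [0,-11,0,0,0,0,0]
    - [0,-13.8,0,0,0,0,0]

```text
t: 12.95
tcp_pos: [0.4583, -0.0515, 0.1735]
tcp_rot: [[0.001, -1.0, -0.011], [0.0, -0.011, 1.0], [-1.0, -0.001, 0.0]]
contact_force: [-0.0, 0.2, -3.3]
opening: 0.0234
```

Request:
apply_moves:
  steps:
    - [0,0,-2.8,-2.7,0.023,0,0]
    - [0,0,-5.6,-5.4,0.046,0,0]
    - [0,0,-8.4,-8,0.07,0,0]
    - [0,0,-11.2,-10.7,0.092,0,0]
    - [0,0,-13.9,-13.4,0.115,0,0]

```text
t: 13.45
tcp_pos: [0.5994, -0.1849, 0.1698]
tcp_rot: [[-0.003, -0.995, 0.104], [0.001, 0.104, 0.995], [-1.0, 0.003, 0.001]]
contact_force: [0.9, 1.4, -1.8]
opening: 0.0237
```

Request:
apply_moves:
  steps:
    - [0,0,0,0,0,0,0]
    - [0,3,0,0,0,0,0]
    - [0,6,0,0,0,0,0]
    - [0,7.5,0,0,0,0,0]
    - [0,7.5,0,0,0,0,0]

```text
t: 13.95
tcp_pos: [0.5967, -0.183, 0.0927]
tcp_rot: [[-0.007, -0.995, 0.103], [0.003, 0.103, 0.995], [-1.0, 0.007, 0.002]]
contact_force: [-0.0, -0.5, -4.0]
opening: 0.0238
```

Request:
apply_moves:
  steps:
    - [0,0,0,0,0,0,0]
    - [0,0,0,0,0,0,0]

```text
t: 14.15
tcp_pos: [0.5997, -0.1843, 0.099]
tcp_rot: [[0.003, -0.995, 0.103], [-0.001, 0.103, 0.995], [-1.0, -0.003, -0.001]]
contact_force: [0.8, -0.4, -2.9]
opening: 0.0237
```

Run:
```python
from h import *
p=kd(-.035)+[.0015,0]; plan((*p,.0775,KY))
g=shot('scene','s7.png')['frame']; cv2.imwrite('pics/s7z.png',cv2.convertScaleAbs(cv2.resize(g[85:205,205:361],None,fx=5,fy=5,interpolation=3),alpha=1.7))
```

```text
now 14.15 [ 0.5997 -0.1843  0.099 ] z [ 0.103  0.995 -0.001] op 0.0237
(np.float64(0.5987022612124463), np.float64(-0.1841145985991011), 0.0775, 84.1) -> [np.float64(2.15), np.float64(0.11), np.float64(0.01), np.float64(-0.0), np.float64(-0.0), np.float64(0.0)] rows>= 1.0
```

View pics/s7z.png

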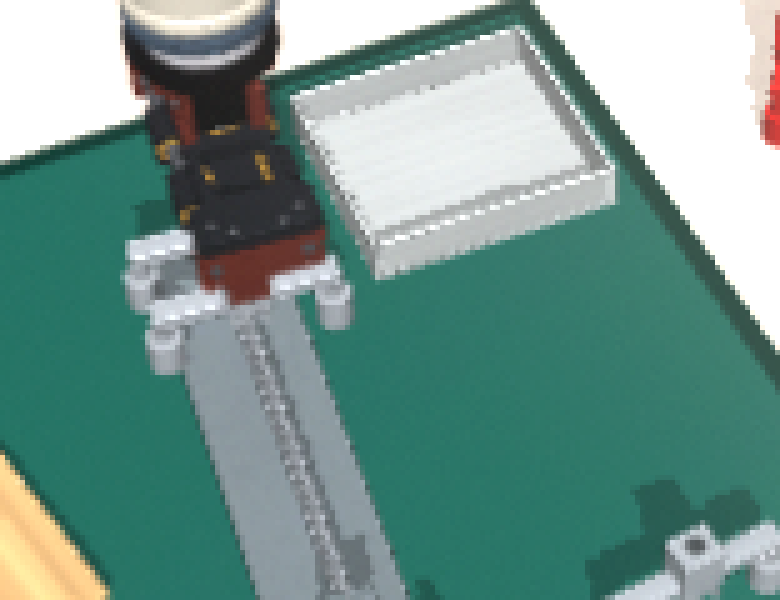

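Request:
apply_moves:
  steps:
    - [0,0.5,0.1,0,0,0,0]
    - [0,1,0.1,0,0,0,0]
    - [0,1.5,0.1,0,0,0,0]
    - [0,1.9,0.1,0,0,0,0]
    - [0,1.9,0.1,0,0,0,0]

```text
t: 14.7
tcp_pos: [0.5991, -0.1842, 0.0789]
tcp_rot: [[0.004, -0.995, 0.103], [-0.001, 0.103, 0.995], [-1.0, -0.004, -0.0]]
contact_force: [2.1, -0.9, 2.0]
opening: 0.0234
```

Request:
apply_moves:
  steps:
    - [0,0,0,0,0,0,0]
    - [0,0,0,0,0,0,0]
    - [0,0,0,0,0,0,0]

```text
t: 15.0
tcp_pos: [0.599, -0.1842, 0.0788]
tcp_rot: [[0.003, -0.995, 0.103], [-0.001, 0.103, 0.995], [-1.0, -0.003, -0.0]]
contact_force: [4.9, -0.2, 3.8]
opening: 0.0238
```

Run:
```python
from h import *
s=sense(); print(s['contact_force'])
p=kd(-.035)+[.0015,0]; plan((*p,.0783,KY))
```

```text
[ 4.86379931 -0.19565406  3.82623938]
now 15.0 [ 0.599  -0.1842  0.0788] z [ 0.103  0.995 -0.   ] op 0.0238
(np.float64(0.5987022612124463), np.float64(-0.1841145985991011), 0.0783, 84.1) -> [np.float64(0.05), np.float64(0.03), np.float64(0.01), np.float64(-0.0), np.float64(-0.0), np.float64(0.0)] rows>= 1.0
```

Contact with a +x side force: shift 1.5 mm toward +x, then release.

Request:
apply_moves:
  steps:
    - [0,0,-0.1,0,0,0,0]
    - [0,0,-0.15,0,0,0,0]
    - [0,0,-0.15,0,0,0,0]

```text
t: 15.3
tcp_pos: [0.5992, -0.1843, 0.0788]
tcp_rot: [[0.0, -0.995, 0.104], [-0.0, 0.104, 0.995], [-1.0, -0.0, -0.0]]
contact_force: [1.2, -0.4, 7.2]
opening: 0.0234
```

Request:
apply_moves:
  steps:
    - [32,0,0,0,0,0,0]
    - [38,0,0,0,0,0,0]
    - [44,0,0,0,0,0,0]
    - [46,0,0,0,0,0,0]
    - [46,0,0,0,0,0,0]

```text
t: 15.8
tcp_pos: [0.599, -0.1841, 0.0771]
tcp_rot: [[-0.001, -0.995, 0.104], [0.0, 0.104, 0.995], [-1.0, 0.001, 0.0]]
contact_force: [-0.1, -0.5, 0.9]
opening: 0.0404
```

Request:
apply_moves:
  steps:
    - [46,-2,0,0,0,0,0]
    - [46,-5,0,0,0,0,0]
    - [46,-10,0,0,0,0,0]
    - [46,-10,0,0,0,0,0]
    - [46,-10,0,0,0,0,0]

```text
t: 16.3
tcp_pos: [0.6001, -0.1845, 0.1797]
tcp_rot: [[0.004, -0.995, 0.104], [-0.001, 0.104, 0.995], [-1.0, -0.004, -0.001]]
contact_force: [0.4, -0.2, -0.5]
opening: 0.0407
```

Run:
```python
from h import *
g=shot('scene','s8.png')['frame']; cv2.imwrite('pics/s8z.png',cv2.convertScaleAbs(cv2.resize(g[85:205,205:361],None,fx=5,fy=5,interpolation=3),alpha=1.7))
plan((.4365,.060,.17,95.4),(.4365,.060,.0324,95.4),(.4365,.060,.1700,95.4),(*(kd(.035)+[.002,0]),.17,KY))
```

```text
now 16.35 [ 0.5993 -0.1842  0.1774] z [ 0.104  0.995 -0.   ] op 0.0404
(0.4365, 0.06, 0.17, 95.4) -> [np.float64(0.74), np.float64(18.73), np.float64(22.6), np.float64(-0.2), np.float64(-0.0), np.float64(0.0)] rows>= 6.0
(0.4365, 0.06, 0.0324, 95.4) -> [np.float64(13.76), np.float64(0.0), np.float64(0.0), np.float64(0.0), np.float64(0.0), np.float64(0.0)] rows>= 3.0
(0.4365, 0.06, 0.17, 95.4) -> [np.float64(-13.76), np.float64(0.0), np.float64(0.0), np.float64(0.0), np.float64(0.0), np.float64(0.0)] rows>= 3.0
(np.float64(0.6063977387875537), np.float64(-0.11448540140089888), 0.17, 84.1) -> [np.float64(0.0), np.float64(-15.27), np.float64(-18.97), np.float64(0.2), np.float64(0.0), np.float64(0.0)] rows>= 5.0
```

View pics/s8z.png

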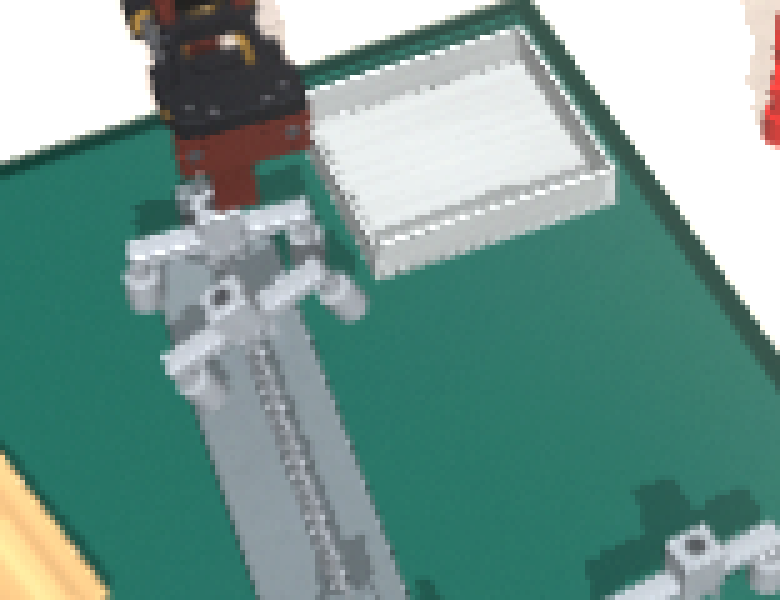

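Request:
apply_moves:
  steps:
    - [50,0,3.1,3.8,0,0,0]
    - [55,0,6.2,7.6,0,0,0]
    - [60,0,9.35,11.3,0,0,0]

```text
t: 16.65
tcp_pos: [0.5161, -0.0609, 0.1744]
tcp_rot: [[-0.005, -0.995, 0.104], [0.001, 0.104, 0.995], [-1.0, 0.005, 0.001]]
contact_force: [-0.2, 0.7, 0.9]
opening: 0.052
```

Request:
apply_moves:
  steps:
    - [60,0,3.1,3.8,-0.07,0,0]
    - [60,0,6.2,7.6,-0.14,0,0]
    - [60,0,9.35,11.3,-0.2,0,0]
    - [60,3,9.35,11.3,-0.2,0,0]
    - [60,5,9.35,11.3,-0.2,0,0]

```text
t: 17.15
tcp_pos: [0.4351, 0.0613, 0.1248]
tcp_rot: [[-0.002, -0.995, -0.099], [-0.0, -0.099, 0.995], [-1.0, 0.002, 0.0]]
contact_force: [-0.2, -0.5, -0.2]
opening: 0.053
```

Request:
apply_moves:
  steps:
    - [60,0,0,0,0,0,0]
    - [60,0,0,0,0,0,0]
    - [60,0,0,0,0,0,0]

```text
t: 17.45
tcp_pos: [0.4371, 0.0597, 0.1283]
tcp_rot: [[0.0, -0.995, -0.095], [0.0, -0.095, 0.995], [-1.0, -0.0, 0.0]]
contact_force: [0.4, 0.3, -0.5]
opening: 0.0525
```

Run:
```python
from h import *
plan((.4365,.060,.0324,95.4))
g=shot('scene','s9.png')['frame']; cv2.imwrite('pics/s9z.png',cv2.convertScaleAbs(cv2.resize(g[85:245,205:413],None,fx=3.75,fy=3.75,interpolation=3),alpha=1.7))
```

```text
now 17.45 [0.4371 0.0597 0.1283] z [-0.095  0.995  0.   ] op 0.0525
(0.4365, 0.06, 0.0324, 95.4) -> [np.float64(9.59), np.float64(0.06), np.float64(0.03), np.float64(0.0), np.float64(0.0), np.float64(0.0)] rows>= 2.0
```

View pics/s9z.png

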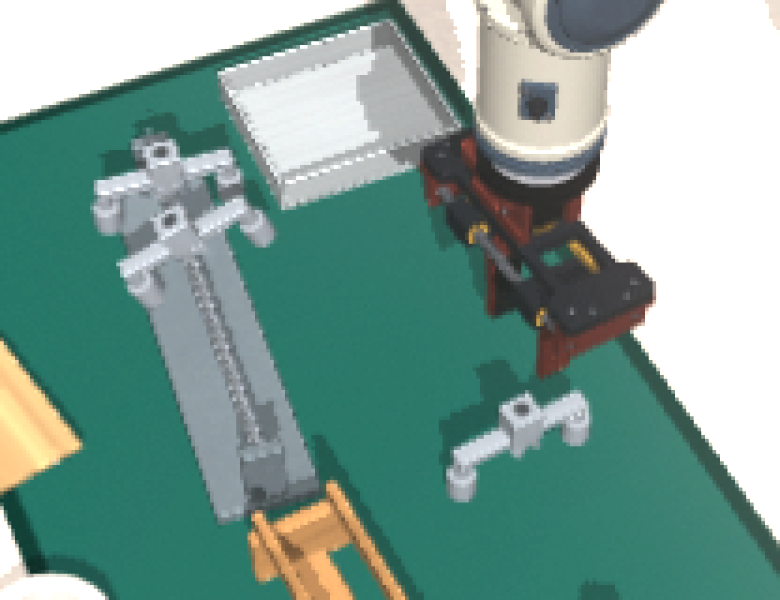

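Request:
apply_moves:
  steps:
    - [60,3,0,0,0,0,0]
    - [60,7,0,0,0,0,0]
    - [60,9.6,0,0,0,0,0]
    - [60,9.6,0,0,0,0,0]
    - [60,9.6,0,0,0,0,0]

```text
t: 18.0
tcp_pos: [0.4373, 0.0598, 0.0329]
tcp_rot: [[0.001, -0.995, -0.096], [0.0, -0.096, 0.995], [-1.0, -0.001, -0.0]]
contact_force: [0.0, 0.5, -0.1]
opening: 0.0525
```

Request:
apply_moves:
  steps:
    - [0,0,0,0,0,0,0]
    - [0,0,0,0,0,0,0]
    - [0,0,0,0,0,0,0]
    - [0,0,0,0,0,0,0]
    - [0,0,0,0,0,0,0]

```text
t: 18.5
tcp_pos: [0.4373, 0.0599, 0.0325]
tcp_rot: [[0.001, -0.995, -0.096], [-0.0, -0.096, 0.995], [-1.0, -0.001, -0.0]]
contact_force: [0.4, -0.3, 2.7]
opening: 0.0236
```

Request:
apply_moves:
  steps:
    - [0,0,0,0,0,0,0]
    - [0,-3,0,0,0,0,0]
    - [0,-7,0,0,0,0,0]
    - [0,-11,0,0,0,0,0]
    - [0,-13.8,0,0,0,0,0]

```text
t: 19.0
tcp_pos: [0.4367, 0.0601, 0.1714]
tcp_rot: [[0.001, -0.995, -0.096], [0.0, -0.096, 0.995], [-1.0, -0.001, 0.0]]
contact_force: [1.2, 0.5, -3.3]
opening: 0.0236
```

Request:
apply_moves:
  steps:
    - [0,0,-3,-3.8,0.04,0,0]
    - [0,0,-6.1,-7.6,0.08,0,0]
    - [0,0,-9.2,-11.4,0.12,0,0]
    - [0,0,-12.2,-15.2,0.16,0,0]
    - [0,0,-15.2,-19,0.2,0,0]

```text
t: 19.5
tcp_pos: [0.6069, -0.1158, 0.1678]
tcp_rot: [[-0.003, -0.994, 0.105], [0.001, 0.105, 0.994], [-1.0, 0.003, 0.001]]
contact_force: [0.4, 0.6, -2.3]
opening: 0.0237
```

Request:
apply_moves:
  steps:
    - [0,0,0,0,0,0,0]
    - [0,3,0,0,0,0,0]
    - [0,6,0,0,0,0,0]
    - [0,7.5,0,0,0,0,0]
    - [0,7.5,0,0,0,0,0]

```text
t: 20.0
tcp_pos: [0.604, -0.1136, 0.0906]
tcp_rot: [[-0.007, -0.995, 0.103], [0.002, 0.103, 0.995], [-1.0, 0.007, 0.001]]
contact_force: [-0.9, 1.1, -3.0]
opening: 0.0236
```

Request:
apply_moves:
  steps:
    - [0,0,0,0,0,0,0]
    - [0,0,0,0,0,0,0]
    - [0,0,0,0,0,0,0]

```text
t: 20.3
tcp_pos: [0.6072, -0.1147, 0.0969]
tcp_rot: [[0.003, -0.995, 0.103], [-0.001, 0.103, 0.995], [-1.0, -0.003, -0.0]]
contact_force: [0.3, 1.0, -2.6]
opening: 0.0235
```

Run:
```python
from h import *
plan((*(kd(.035)+[.002,0]),.0785,KY)); print(sense()['joint_positions'].round(2))
```

```text
now 20.3 [ 0.6072 -0.1147  0.0969] z [ 0.103  0.995 -0.   ] op 0.0235
(np.float64(0.6063977387875537), np.float64(-0.11448540140089888), 0.0785, 84.1) -> [np.float64(1.84), np.float64(0.09), np.float64(0.01), np.float64(-0.0), np.float64(-0.0), np.float64(0.0)] rows>= 1.0
[-0.24  0.14  1.36  0.    1.63 -1.71]
```

Contact expected near 0.0765.

Request:
apply_moves:
  steps:
    - [0,0.5,0,0,0,0,0]
    - [0,1,0,0,0,0,0]
    - [0,1.5,0,0,0,0,0]
    - [0,1.9,0,0,0,0,0]
    - [0,1.9,0,0,0,0,0]

```text
t: 20.8
tcp_pos: [0.6068, -0.1146, 0.077]
tcp_rot: [[0.002, -0.995, 0.104], [-0.0, 0.104, 0.995], [-1.0, -0.002, -0.0]]
contact_force: [-2.1, 0.4, 2.8]
opening: 0.0236
```

Request:
apply_moves:
  steps:
    - [0,0,0,0,0,0,0]
    - [0,0,0,0,0,0,0]
    - [0,0,0,0,0,0,0]

```text
t: 21.1
tcp_pos: [0.6068, -0.1146, 0.077]
tcp_rot: [[0.002, -0.995, 0.104], [-0.0, 0.104, 0.995], [-1.0, -0.002, -0.0]]
contact_force: [-0.9, 0.1, 5.3]
opening: 0.0238
```

Seated well; release.

Request:
apply_moves:
  steps:
    - [32,0,0,0,0,0,0]
    - [38,0,0,0,0,0,0]
    - [44,0,0,0,0,0,0]
    - [46,0,0,0,0,0,0]
    - [46,0,0,0,0,0,0]

```text
t: 21.6
tcp_pos: [0.6062, -0.1145, 0.0753]
tcp_rot: [[-0.0, -0.995, 0.104], [0.0, 0.104, 0.995], [-1.0, 0.0, 0.0]]
contact_force: [-0.6, -0.1, -0.3]
opening: 0.0403
```

Request:
apply_moves:
  steps:
    - [46,-2,0,0,0,0,0]
    - [46,-5,0,0,0,0,0]
    - [46,-10,0,0,0,0,0]
    - [46,-10,0,0,0,0,0]
    - [46,-10,0,0,0,0,0]

```text
t: 22.1
tcp_pos: [0.6072, -0.1148, 0.1777]
tcp_rot: [[0.004, -0.995, 0.104], [-0.001, 0.104, 0.995], [-1.0, -0.004, -0.001]]
contact_force: [-0.9, 0.9, -0.5]
opening: 0.0404
```

Run:
```python
from h import *
g=shot('scene','s10.png')['frame']; cv2.imwrite('pics/s10z.png',cv2.convertScaleAbs(cv2.resize(g[85:245,205:413],None,fx=3.75,fy=3.75,interpolation=3),alpha=1.7))
c=cal('s10.png'); 
plan((.461,.272,.17,63.9),(.461,.272,.0324,63.9),(.461,.272,.17,63.9),(*(kd(.105)+[.002,0]),.17,KY)); print(sense()['joint_positions'].round(2))
```

```text
now 22.15 [ 0.6064 -0.1146  0.1754] z [ 0.104  0.995 -0.   ] op 0.0405
(0.461, 0.272, 0.17, 63.9) -> [np.float64(0.54), np.float64(18.46), np.float64(36.94), np.float64(0.35), np.float64(0.0), np.float64(0.0)] rows>= 9.0
(0.461, 0.272, 0.0324, 63.9) -> [np.float64(13.76), np.float64(0.0), np.float64(0.0), np.float64(0.0), np.float64(0.0), np.float64(0.0)] rows>= 3.0
(0.461, 0.272, 0.17, 63.9) -> [np.float64(-13.76), np.float64(0.0), np.float64(0.0), np.float64(0.0), np.float64(0.0), np.float64(0.0)] rows>= 3.0
(np.float64(0.613593216362661), np.float64(-0.0448562042026967), 0.17, 84.1) -> [np.float64(0.0), np.float64(-27.64), np.float64(-21.74), np.float64(-0.35), np.float64(0.0), np.float64(0.0)] rows>= 8.0
[-0.24  0.13  1.23  0.    1.77 -1.71]
```

View pics/s10z.png

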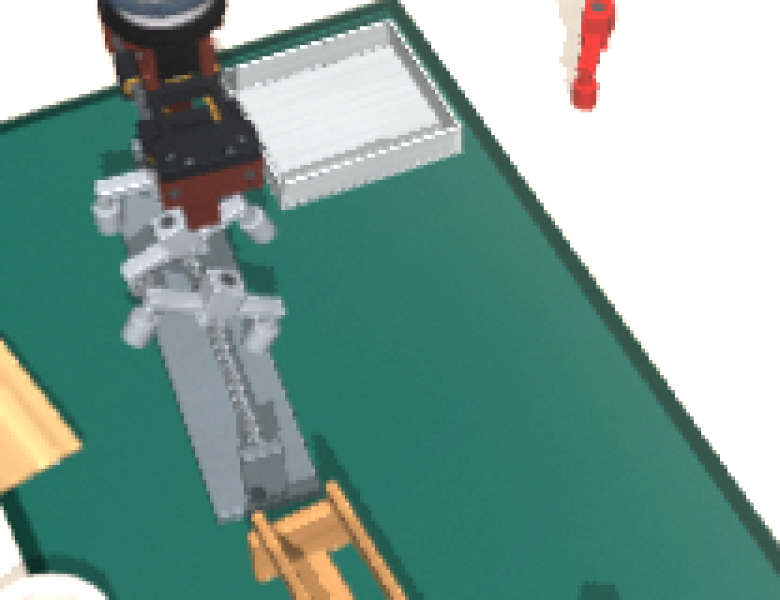

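Request:
apply_moves:
  steps:
    - [50,0,1.9,3.7,0,0,0]
    - [55,0,3.7,7.4,0,0,0]
    - [60,0,5.6,11.1,0,0,0]
    - [60,0,7.4,14.8,0,0,0]
    - [60,0,9.2,18.5,0,0,0]

```text
t: 22.65
tcp_pos: [0.5323, 0.0803, 0.1731]
tcp_rot: [[-0.004, -0.995, 0.104], [-0.0, 0.104, 0.995], [-1.0, 0.004, -0.001]]
contact_force: [0.1, 0.7, -0.6]
opening: 0.0524
```

Request:
apply_moves:
  steps:
    - [60,0,1.9,3.7,0.07,0,0]
    - [60,0,3.7,7.4,0.14,0,0]
    - [60,0,5.6,11.1,0.21,0,0]
    - [60,0,7.4,14.8,0.28,0,0]
    - [60,0,9.2,18.5,0.35,0,0]

```text
t: 23.15
tcp_pos: [0.46, 0.2736, 0.1732]
tcp_rot: [[-0.003, -0.897, 0.441], [-0.002, 0.441, 0.897], [-1.0, 0.002, -0.003]]
contact_force: [0.4, -0.1, -0.3]
opening: 0.0526
```

Request:
apply_moves:
  steps:
    - [60,3,0,0,0,0,0]
    - [60,5,0,0,0,0,0]
    - [60,5,0,0,0,0,0]
    - [60,5,0,0,0,0,0]
    - [60,5,0,0,0,0,0]

```text
t: 23.65
tcp_pos: [0.462, 0.2724, 0.1265]
tcp_rot: [[0.001, -0.899, 0.439], [0.0, 0.439, 0.899], [-1.0, -0.001, 0.001]]
contact_force: [-0.2, -0.7, -0.5]
opening: 0.0528
```

Run:
```python
from h import *
plan((.461,.272,.0324,63.9)); print(sense()['joint_positions'].round(2))
g=shot('scene','s11.png')['frame']; cv2.imwrite('pics/s11z.png',cv2.convertScaleAbs(cv2.resize(g[85:335,205:465],None,fx=3,fy=2.4,interpolation=3),alpha=1.7))
```

```text
now 23.65 [0.462  0.2724 0.1265] z [0.439 0.899 0.001] op 0.0528
(0.461, 0.272, 0.0324, 63.9) -> [np.float64(9.41), np.float64(0.08), np.float64(-0.09), np.float64(0.0), np.float64(0.0), np.float64(0.0)] rows>= 2.0
[ 0.47 -0.08  1.54  0.    1.68 -0.65]
```

View pics/s11z.png

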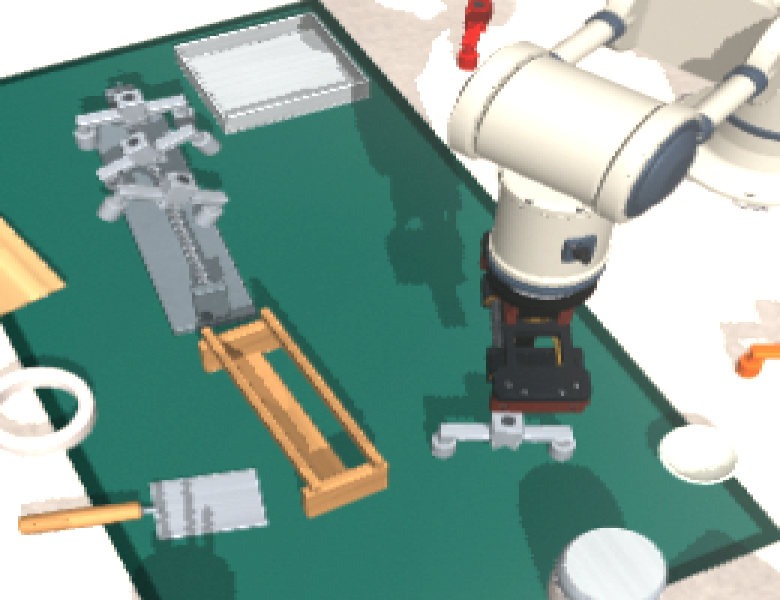

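Request:
apply_moves:
  steps:
    - [60,3,0.1,-0.1,0,0,0]
    - [60,7,0.1,-0.1,0,0,0]
    - [60,9.4,0.1,-0.1,0,0,0]
    - [60,9.4,0.1,-0.1,0,0,0]
    - [60,9.4,0.1,-0.1,0,0,0]

```text
t: 24.2
tcp_pos: [0.4609, 0.2721, 0.033]
tcp_rot: [[0.001, -0.899, 0.439], [0.001, 0.439, 0.899], [-1.0, -0.001, 0.001]]
contact_force: [-0.3, -0.4, -0.5]
opening: 0.0526
```

Request:
apply_moves:
  steps:
    - [0,0,0,0,0,0,0]
    - [0,0,0,0,0,0,0]
    - [0,0,0,0,0,0,0]
    - [0,0,0,0,0,0,0]
    - [0,0,0,0,0,0,0]

```text
t: 24.7
tcp_pos: [0.4607, 0.2722, 0.0325]
tcp_rot: [[0.001, -0.899, 0.439], [0.001, 0.439, 0.899], [-1.0, -0.001, 0.001]]
contact_force: [-0.3, -0.8, 3.5]
opening: 0.024
```

Request:
apply_moves:
  steps:
    - [0,0,0,0,0,0,0]
    - [0,-3,0,0,0,0,0]
    - [0,-7,0,0,0,0,0]
    - [0,-11,0,0,0,0,0]
    - [0,-13.8,0,0,0,0,0]

```text
t: 25.2
tcp_pos: [0.4602, 0.2721, 0.1712]
tcp_rot: [[0.0, -0.899, 0.438], [0.0, 0.438, 0.899], [-1.0, -0.0, 0.0]]
contact_force: [0.8, 0.4, -4.2]
opening: 0.0237
```

Request:
apply_moves:
  steps:
    - [0,0,-2.8,-2.2,0,0,0]
    - [0,0,-5.6,-4.4,0,0,0]
    - [0,0,-8.4,-6.6,0,0,0]
    - [0,0,-11.1,-8.7,0,0,0]
    - [0,0,-13.8,-10.9,0,0,0]

```text
t: 25.7
tcp_pos: [0.5363, 0.1123, 0.1679]
tcp_rot: [[-0.003, -0.899, 0.438], [-0.0, 0.438, 0.899], [-1.0, 0.003, -0.002]]
contact_force: [1.1, 0.9, -3.7]
opening: 0.0237
```

Request:
apply_moves:
  steps:
    - [0,0,-2.8,-2.2,-0.07,0,0]
    - [0,0,-5.6,-4.4,-0.14,0,0]
    - [0,0,-8.4,-6.6,-0.21,0,0]
    - [0,0,-11.1,-8.7,-0.28,0,0]
    - [0,0,-13.8,-10.9,-0.35,0,0]

```text
t: 26.2
tcp_pos: [0.6126, -0.0461, 0.1676]
tcp_rot: [[-0.003, -0.995, 0.101], [0.001, 0.101, 0.995], [-1.0, 0.003, 0.0]]
contact_force: [0.2, 0.6, -4.4]
opening: 0.0237
```

Request:
apply_moves:
  steps:
    - [0,0,0,0,0,0,0]
    - [0,3,0,0,0,0,0]
    - [0,6,0,0,0,0,0]
    - [0,7.5,0,0,0,0,0]
    - [0,7.5,0,0,0,0,0]

```text
t: 26.7
tcp_pos: [0.6105, -0.0441, 0.0903]
tcp_rot: [[-0.008, -0.995, 0.103], [0.001, 0.103, 0.995], [-1.0, 0.008, 0.0]]
contact_force: [0.4, 0.5, -4.2]
opening: 0.0234
```

Request:
apply_moves:
  steps:
    - [0,0,0,0,0,0,0]
    - [0,0,0,0,0,0,0]
    - [0,0,0,0,0,0,0]

```text
t: 27.0
tcp_pos: [0.6137, -0.0448, 0.0968]
tcp_rot: [[0.003, -0.995, 0.103], [-0.0, 0.103, 0.995], [-1.0, -0.003, -0.0]]
contact_force: [0.4, -0.4, -4.2]
opening: 0.0241
```

Run:
```python
from h import *
plan((*(kd(.105)+[.002,0]),.0785,KY)); print(sense()['joint_positions'].round(2))
g=shot('scene','s12.png')['frame']; cv2.imwrite('pics/s12z.png',cv2.convertScaleAbs(cv2.resize(g[85:245,205:413],None,fx=3.75,fy=3.75,interpolation=3),alpha=1.7))
```

```text
now 27.0 [ 0.6137 -0.0448  0.0968] z [ 0.103  0.995 -0.   ] op 0.0241
(np.float64(0.613593216362661), np.float64(-0.0448562042026967), 0.0785, 84.1) -> [np.float64(1.83), np.float64(0.02), np.float64(-0.0), np.float64(-0.0), np.float64(-0.0), np.float64(0.0)] rows>= 1.0
[-0.13  0.13  1.37 -0.    1.63 -1.6 ]
```

View pics/s12z.png

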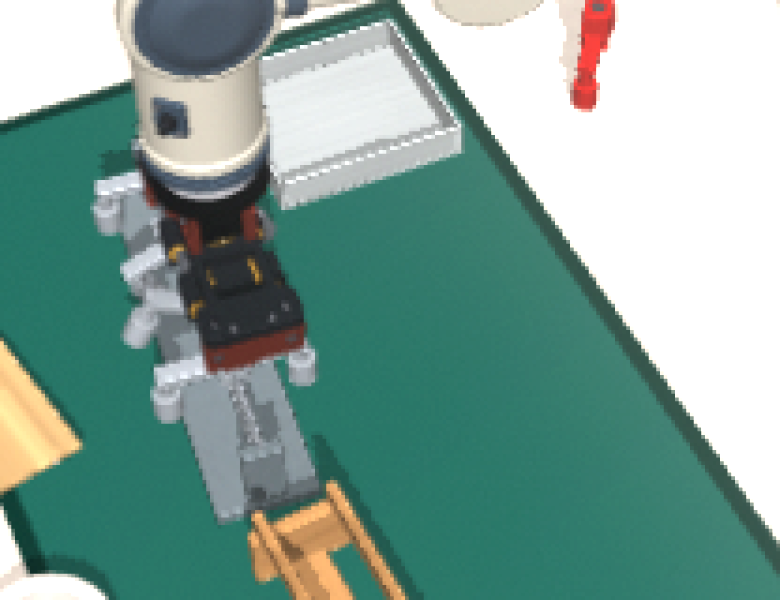

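Request:
apply_moves:
  steps:
    - [0,0.5,0,0,0,0,0]
    - [0,1,0,0,0,0,0]
    - [0,1.5,0,0,0,0,0]
    - [0,1.9,0,0,0,0,0]
    - [0,1.9,0,0,0,0,0]

```text
t: 27.55
tcp_pos: [0.6122, -0.0448, 0.0776]
tcp_rot: [[-0.0, -0.995, 0.104], [-0.0, 0.104, 0.995], [-1.0, 0.0, -0.0]]
contact_force: [-6.3, 0.2, 6.4]
opening: 0.0237
```

Request:
apply_moves:
  steps:
    - [0,0,0,0,0,0,0]
    - [0,0,0,0,0,0,0]
    - [0,0,0,0,0,0,0]

```text
t: 27.85
tcp_pos: [0.6122, -0.0448, 0.0776]
tcp_rot: [[-0.0, -0.995, 0.104], [-0.0, 0.104, 0.995], [-1.0, 0.0, -0.0]]
contact_force: [-6.5, -0.2, 7.2]
opening: 0.0235
```

Request:
apply_moves:
  steps:
    - [0,0,0.1,0,0,0,0]
    - [0,0,0.25,0,0,0,0]
    - [0,0,0.25,0,0,0,0]

```text
t: 28.15
tcp_pos: [0.6114, -0.0447, 0.0772]
tcp_rot: [[0.004, -0.995, 0.104], [-0.0, 0.104, 0.995], [-1.0, -0.004, -0.0]]
contact_force: [1.3, 0.6, 5.2]
opening: 0.0235
```

Request:
apply_moves:
  steps:
    - [32,0,0,0,0,0,0]
    - [38,0,0,0,0,0,0]
    - [44,0,0,0,0,0,0]
    - [46,0,0,0,0,0,0]
    - [46,0,0,0,0,0,0]

```text
t: 28.65
tcp_pos: [0.6101, -0.0446, 0.0752]
tcp_rot: [[-0.001, -0.995, 0.104], [0.0, 0.104, 0.995], [-1.0, 0.001, 0.0]]
contact_force: [0.3, -0.3, 0.0]
opening: 0.0401
```

Request:
apply_moves:
  steps:
    - [46,-2,0,0,0,0,0]
    - [46,-5,0,0,0,0,0]
    - [46,-10,0,0,0,0,0]
    - [46,-10,5,0,0,0,0]
    - [46,-10,10,0,0,0,0]

```text
t: 29.15
tcp_pos: [0.5119, -0.0345, 0.1776]
tcp_rot: [[0.003, -0.995, 0.104], [-0.0, 0.104, 0.995], [-1.0, -0.003, -0.0]]
contact_force: [0.1, 0.9, 0.0]
opening: 0.0404
```

Request:
apply_moves:
  steps:
    - [46,0,5,5,0,0,0]
    - [46,0,10,10,0,0,0]
    - [46,0,10,15,0,0,0]
    - [46,0,10,15,0,0,0]
    - [46,0,10,15,0,0,0]

```text
t: 29.65
tcp_pos: [0.4257, 0.1285, 0.176]
tcp_rot: [[0.001, -0.995, 0.098], [0.001, 0.098, 0.995], [-1.0, -0.0, 0.002]]
contact_force: [-0.3, -0.6, -0.2]
opening: 0.0405
```

Request:
apply_moves:
  steps:
    - [46,0,0,0,0,0,0]
    - [46,0,0,0,0,0,0]
    - [46,0,0,0,0,0,0]
    - [46,0,0,0,0,0,0]
    - [46,0,0,0,0,0,0]

```text
t: 30.15
tcp_pos: [0.4272, 0.1246, 0.1755]
tcp_rot: [[-0.0, -0.994, 0.105], [-0.0, 0.105, 0.994], [-1.0, 0.0, -0.0]]
contact_force: [1.8, 0.5, -0.2]
opening: 0.0407
```

Request:
apply_moves:
  steps:
    - [46,0,0,0,0,0,0]
    - [46,0,0,0,0,0,0]
    - [46,0,0,0,0,0,0]
    - [46,0,0,0,0,0,0]
    - [46,0,0,0,0,0,0]

```text
t: 30.65
tcp_pos: [0.4269, 0.1253, 0.1757]
tcp_rot: [[0.0, -0.995, 0.103], [0.0, 0.103, 0.995], [-1.0, -0.0, 0.0]]
contact_force: [1.2, -0.1, -0.5]
opening: 0.0403
```

Run:
```python
from h import *
g=shot('scene','s13.png')['frame']; cv2.imwrite('pics/s13z.png',cv2.convertScaleAbs(cv2.resize(g[85:215,205:374],None,fx=4.6,fy=4.6,interpolation=3),alpha=1.7))
f=shot('top','t13.png')['frame']; cv2.imwrite('pics/t13z.png',cv2.convertScaleAbs(cv2.resize(f[130:280,235:500],None,fx=3,fy=3,interpolation=3),alpha=1.7))
print(sense()['t'],sense()['tcp_pos'])
```

```text
30.75 [0.42691228 0.12535197 0.17566259]
```

View pics/s13z.png

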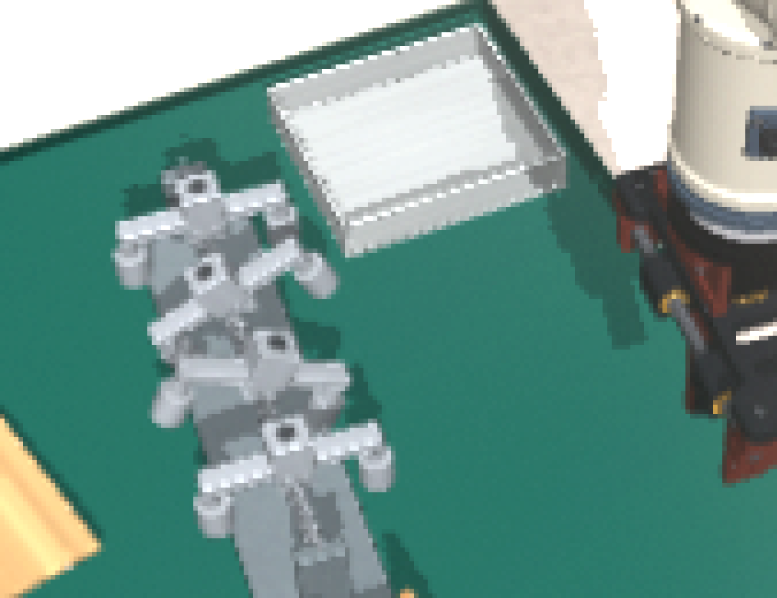

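View pics/t13z.png

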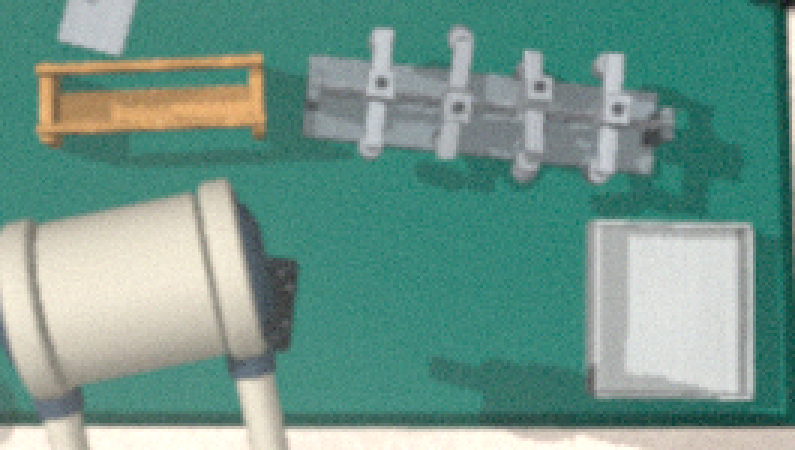

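Run:
```python
from h import *
plan((.6108,-.0446,.1757,KY),(.6108,-.0446,.0755,KY),(.6108,-.0446,.17,KY),(.6111,.1156,.17,92.3),(.6111,.1156,.0655,92.3))
c=cal('t13.png')
for n,u,v,s in(('A',381,83,.105),('B',458,107,.035),('C',540,87,-.035),('D',618,108,-.105)):
    p=p2w(c,235+(u+.5)/3-.5,130+(v+.5)/3-.5,.109)[:2]; e=np.array([np.cos(np.radians(KY-90)),np.sin(np.radians(KY-90))]); d=p-KC
    print(n,p.round(4),'along',round(d@np.array([-e[1],e[0]]),4),'across',round(d@e,4),'tilt',np.degrees(np.arcsin(d@e/.03)).round(1))
q=[p2w(c,235+(u+.5)/3-.5,130+(v+.5)/3-.5,.07)[:2] for u,v in((38,69),(263,60),(263,126),(40,134))]
print('rack',np.mean(q,0))
```

```text
now 30.75 [0.4269 0.1254 0.1757] z [0.104 0.995 0.   ] op 0.0408
(0.6108, -0.0446, 0.1757, 84.1) -> [np.float64(-0.0), np.float64(-20.05), np.float64(-15.0), np.float64(-0.0), np.float64(0.0), np.float64(0.0)] rows>= 6.0
(0.6108, -0.0446, 0.0755, 84.1) -> [np.float64(10.02), np.float64(0.0), np.float64(0.0), np.float64(0.0), np.float64(0.0), np.float64(0.0)] rows>= 3.0
(0.6108, -0.0446, 0.17, 84.1) -> [np.float64(-9.45), np.float64(0.0), np.float64(0.0), np.float64(0.0), np.float64(0.0), np.float64(0.0)] rows>= 2.0
(0.6111, 0.1156, 0.17, 92.3) -> [np.float64(0.0), np.float64(1.62), np.float64(15.94), np.float64(-0.14), np.float64(0.0), np.float64(0.0)] rows>= 4.0
(0.6111, 0.1156, 0.0655, 92.3) -> [np.float64(10.45), np.float64(0.0), np.float64(0.0), np.float64(0.0), np.float64(0.0), np.float64(0.0)] rows>= 3.0
A [ 0.6133 -0.0427] along 0.1073 across 0.0015 tilt 2.8
B [ 0.592  -0.1108] along 0.0374 across -0.0127 tilt -25.1
C [ 0.6102 -0.1839] along -0.0334 across 0.0129 tilt 25.5
D [ 0.5917 -0.253 ] along -0.1041 across 0.0016 tilt 3.0
rack [0.60688181 0.16533163]
```

Request:
apply_moves:
  steps:
    - [46,0,-4,-3,0,0,0]
    - [46,0,-8,-6,0,0,0]
    - [46,0,-12,-9,0,0,0]
    - [46,0,-16,-12,0,0,0]
    - [46,0,-20,-15,0,0,0]

```text
t: 31.25
tcp_pos: [0.6116, -0.0461, 0.1755]
tcp_rot: [[0.0, -0.995, 0.104], [0.0, 0.104, 0.995], [-1.0, -0.0, 0.0]]
contact_force: [0.3, 0.8, -0.1]
opening: 0.0404
```

Request:
apply_moves:
  steps:
    - [46,0,0,0,0,0,0]
    - [46,0,0,0,0,0,0]
    - [46,0,0,0,0,0,0]

```text
t: 31.55
tcp_pos: [0.61, -0.0439, 0.1761]
tcp_rot: [[0.0, -0.995, 0.103], [0.0, 0.103, 0.995], [-1.0, -0.0, 0.0]]
contact_force: [-0.1, 0.3, 0.3]
opening: 0.0406
```

Request:
apply_moves:
  steps:
    - [46,3,0,0,0,0,0]
    - [46,6,0,0,0,0,0]
    - [46,8,0,0,0,0,0]
    - [46,10,0,0,0,0,0]
    - [46,10,0,0,0,0,0]

```text
t: 32.05
tcp_pos: [0.6081, -0.043, 0.0736]
tcp_rot: [[-0.004, -0.995, 0.102], [0.001, 0.102, 0.995], [-1.0, 0.004, 0.0]]
contact_force: [0.2, 0.7, -0.9]
opening: 0.0402
```

Request:
apply_moves:
  steps:
    - [46,0,0,0,0,0,0]
    - [0,0,0,0,0,0,0]
    - [0,0,0,0,0,0,0]
    - [0,0,0,0,0,0,0]
    - [0,0,0,0,0,0,0]

```text
t: 32.55
tcp_pos: [0.611, -0.0447, 0.0773]
tcp_rot: [[0.002, -0.995, 0.104], [-0.0, 0.104, 0.995], [-1.0, -0.002, 0.0]]
contact_force: [-1.4, 0.2, 5.4]
opening: 0.0236
```

Request:
apply_moves:
  steps:
    - [0,0,0,0,0,0,0]
    - [0,-2,0,0,0,0,0]
    - [0,-5,0,0,0,0,0]
    - [0,-9,0,0,0,0,0]
    - [0,-10,0,0,0,0,0]

```text
t: 33.05
tcp_pos: [0.6116, -0.0449, 0.1798]
tcp_rot: [[0.006, -0.995, 0.104], [-0.001, 0.104, 0.995], [-1.0, -0.006, -0.0]]
contact_force: [0.7, 0.3, -2.6]
opening: 0.0235
```

Run:
```python
from h import *
plan((.610,.1155,.17,92.3),(.610,.1155,.0655,92.3))
```

```text
now 33.05 [ 0.6116 -0.0449  0.1798] z [ 0.104  0.995 -0.   ] op 0.0235
(0.61, 0.1155, 0.17, 92.3) -> [np.float64(0.97), np.float64(1.83), np.float64(15.93), np.float64(-0.14), np.float64(-0.0), np.float64(0.01)] rows>= 4.0
(0.61, 0.1155, 0.0655, 92.3) -> [np.float64(10.45), np.float64(0.0), np.float64(0.0), np.float64(0.0), np.float64(0.0), np.float64(0.0)] rows>= 3.0
```

Request:
apply_moves:
  steps:
    - [0,0,0.4,4,-0.035,0,0]
    - [0,0,0.8,8,-0.07,0,0]
    - [0,0,1.3,12,-0.105,0,0]
    - [0,0,1.7,16,-0.14,0,0]
    - [0,0,1.7,16,-0.14,0,0]

```text
t: 33.55
tcp_pos: [0.6088, 0.1214, 0.1728]
tcp_rot: [[-0.004, -0.999, -0.043], [0.002, -0.043, 0.999], [-1.0, 0.004, 0.002]]
contact_force: [0.3, -0.7, -4.6]
opening: 0.0241
```

Request:
apply_moves:
  steps:
    - [0,3,0,0,0,0,0]
    - [0,6,0,0,0,0,0]
    - [0,8.5,0,0,0,0,0]
    - [0,8.5,0,0,0,0,0]
    - [0,8.5,0,0,0,0,0]

```text
t: 34.05
tcp_pos: [0.6093, 0.1158, 0.0893]
tcp_rot: [[-0.003, -0.999, -0.036], [-0.0, -0.036, 0.999], [-1.0, 0.003, -0.0]]
contact_force: [-0.4, -0.2, -3.5]
opening: 0.0236
```

Request:
apply_moves:
  steps:
    - [0,0,0,0,0,0,0]
    - [0,0,0,0,0,0,0]
    - [0,0,0,0,0,0,0]

```text
t: 34.35
tcp_pos: [0.6107, 0.1163, 0.0923]
tcp_rot: [[0.003, -0.999, -0.036], [0.0, -0.036, 0.999], [-1.0, -0.003, 0.0]]
contact_force: [0.8, 0.0, -3.8]
opening: 0.0235
```

Run:
```python
from h import *
plan((.610,.1155,.0675,92.3)); print(sense()['opening'],sense()['contact_force'])
g=shot('scene','s14.png')['frame']; cv2.imwrite('pics/s14z.png',cv2.convertScaleAbs(cv2.resize(g[185:315,240:409],None,fx=4.6,fy=4.6,interpolation=3),alpha=1.7))
f=shot('top','t14.png')['frame']; cv2.imwrite('pics/t14z.png',cv2.convertScaleAbs(cv2.resize(f[130:210,235:365],None,fx=6,fy=6,interpolation=3),alpha=1.7))
```

```text
now 34.35 [0.6107 0.1163 0.0923] z [-0.036  0.999  0.   ] op 0.0235
(0.61, 0.1155, 0.0675, 92.3) -> [np.float64(2.48), np.float64(0.08), np.float64(-0.08), np.float64(-0.0), np.float64(0.0), np.float64(0.0)] rows>= 1.0
0.02347687641722386 [ 0.80616499  0.01717018 -3.82738189]
```

View pics/s14z.png

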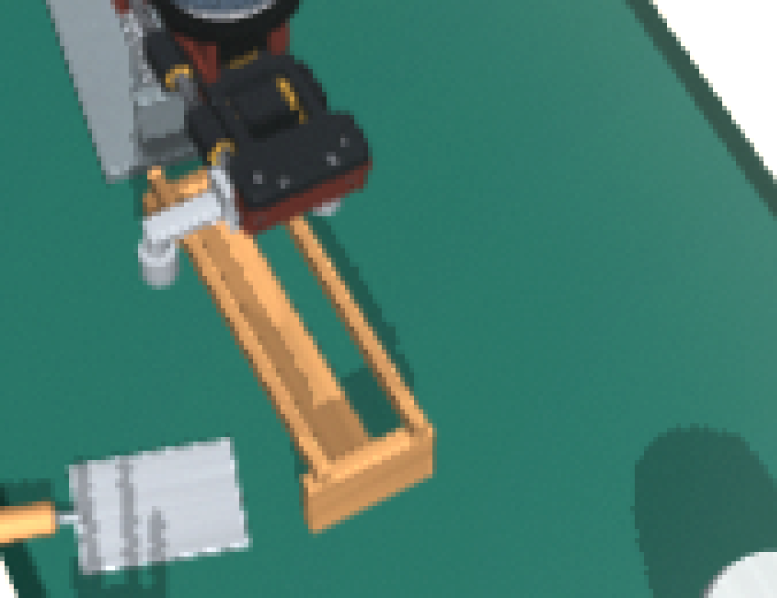

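View pics/t14z.png

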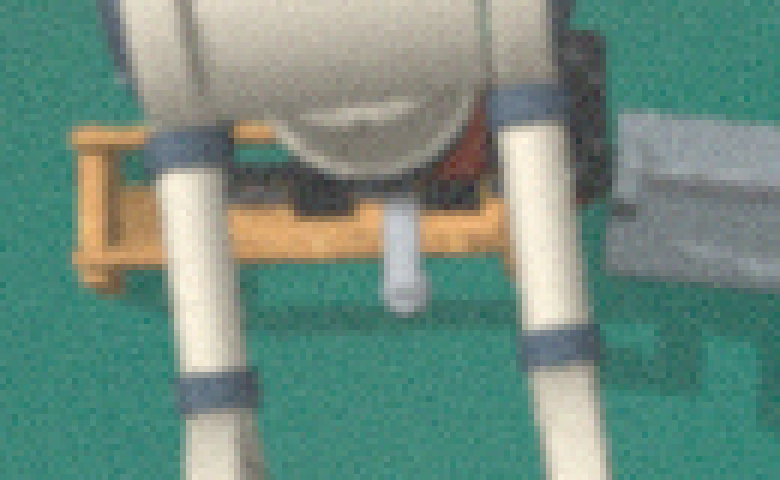

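Run:
```python
from h import *
c=cal('t14.png'); W=lambda u,v,z:p2w(c,235+(u+.5)/6-.5,130+(v+.5)/6-.5,z)[:2].round(4)
print('foot outer low',W(404,313,.075),W(404,313,.09),'foot ctr @bar top',W(404,297,.105))
print('near rail top edge ctr',W(300,258,.07),W(455,252,.07),'edges',W(300,263,.07),'far rail',W(110,137,.07),W(250,131,.07))
c=cal('s14.png'); W=lambda u,v,z:p2w(c,240+(u+.5)/4.6-.5,185+(v+.5)/4.6-.5,z)[:2].round(4)
print('scene far(left,+x) rail',W(190,235,.07),W(315,470,.07),'near rail',W(425,425,.07),W(300,230,.07))
print('bar end +x top',W(145,225,.105))
```

```text
foot outer low [0.5516 0.1177] [0.5497 0.1169] foot ctr @bar top [0.5551 0.1161]
near rail top edge ctr [0.5775 0.1659] [0.5804 0.0947] edges [0.5752 0.1659] far rail [0.6338 0.2546] [0.6366 0.1897]
scene far(left,+x) rail [0.6428 0.1092] [0.6399 0.2675] near rail [0.5778 0.2688] [0.587  0.1323]
bar end +x top [0.6683 0.1143]
```

Request:
apply_moves:
  steps:
    - [0,1,0.1,0,0,0,0]
    - [0,1.8,0.1,0,0,0,0]
    - [0,2.4,0.1,0,0,0,0]
    - [0,2.4,0.1,0,0,0,0]
    - [0,2.4,0.1,0,0,0,0]

```text
t: 34.95
tcp_pos: [0.6087, 0.1162, 0.0666]
tcp_rot: [[-0.001, -0.999, -0.036], [-0.0, -0.036, 0.999], [-1.0, 0.001, -0.0]]
contact_force: [-2.9, -1.1, -0.6]
opening: 0.0236
```

Request:
apply_moves:
  steps:
    - [0,0,0,0,0,0,0]
    - [0,0,0,0,0,0,0]

```text
t: 35.15
tcp_pos: [0.6089, 0.1162, 0.0666]
tcp_rot: [[-0.0, -0.999, -0.036], [-0.0, -0.036, 0.999], [-1.0, 0.0, -0.0]]
contact_force: [-1.7, -0.0, -0.1]
opening: 0.0238
```

Request:
apply_moves:
  steps:
    - [32,0,0,0,0,0,0]
    - [38,0,0,0,0,0,0]
    - [44,0,0,0,0,0,0]
    - [46,0,0,0,0,0,0]
    - [46,0,0,0,0,0,0]

```text
t: 35.65
tcp_pos: [0.6091, 0.1163, 0.0667]
tcp_rot: [[0.0, -0.999, -0.036], [0.0, -0.036, 0.999], [-1.0, -0.0, 0.0]]
contact_force: [-0.0, -0.4, -0.4]
opening: 0.0404
```

Request:
apply_moves:
  steps:
    - [46,-2,0,0,0,0,0]
    - [46,-5,0,0,0,0,0]
    - [46,-9,0,0,0,0,0]
    - [46,-11,0,0,0,0,0]
    - [46,-11,0,0,0,0,0]

```text
t: 36.15
tcp_pos: [0.6106, 0.1165, 0.1813]
tcp_rot: [[0.008, -0.999, -0.036], [0.001, -0.036, 0.999], [-1.0, -0.008, 0.001]]
contact_force: [0.2, -0.2, 0.5]
opening: 0.0403
```

Run:
```python
from h import *
plan((.5922,-.2541,.1757,KY),(.5922,-.2541,.0755,KY))
g=shot('scene','s15.png')['frame']; cv2.imwrite('pics/s15z.png',cv2.convertScaleAbs(cv2.resize(g[185:315,240:409],None,fx=4.6,fy=4.6,interpolation=3),alpha=1.7))
```

```text
now 36.15 [0.6106 0.1165 0.1813] z [-0.036  0.999  0.001] op 0.0403
(0.5922, -0.2541, 0.1757, 84.1) -> [np.float64(0.51), np.float64(3.19), np.float64(-36.97), np.float64(0.14), np.float64(0.0), np.float64(0.01)] rows>= 8.0
(0.5922, -0.2541, 0.0755, 84.1) -> [np.float64(10.02), np.float64(0.0), np.float64(0.0), np.float64(0.0), np.float64(0.0), np.float64(0.0)] rows>= 3.0
```

View pics/s15z.png

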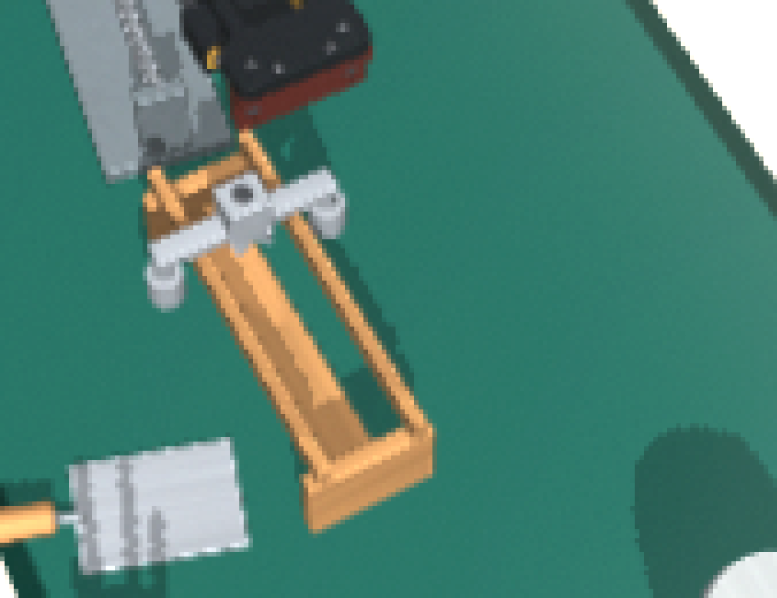

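Request:
apply_moves:
  steps:
    - [46,0,0.3,-4,0,0,0]
    - [46,0,0.6,-8,0,0,0]
    - [46,0,1,-12,0,0,0]
    - [46,0,1.3,-16,0,0,0]
    - [46,0,1.6,-18.5,0,0,0]

```text
t: 36.7
tcp_pos: [0.5985, -0.0718, 0.1735]
tcp_rot: [[-0.004, -0.999, -0.034], [0.0, -0.034, 0.999], [-1.0, 0.004, 0.0]]
contact_force: [-0.1, -0.2, 1.2]
opening: 0.0403
```

Request:
apply_moves:
  steps:
    - [46,0,0.3,-4,0.03,0,0]
    - [46,0,0.6,-8,0.06,0,0]
    - [46,0,1,-12,0.1,0,0]
    - [46,0,1.3,-16,0.14,0,0]
    - [46,0,1.6,-18.5,0.14,0,0]

```text
t: 37.2
tcp_pos: [0.589, -0.2571, 0.1731]
tcp_rot: [[-0.004, -0.994, 0.107], [0.001, 0.107, 0.994], [-1.0, 0.004, 0.001]]
contact_force: [-0.1, 0.3, -0.9]
opening: 0.0404
```

Request:
apply_moves:
  steps:
    - [46,2,0,0,0,0,0]
    - [46,4,0,0,0,0,0]
    - [46,4,0,0,0,0,0]
    - [46,4,0,0,0,0,0]
    - [46,4,0,0,0,0,0]

```text
t: 37.7
tcp_pos: [0.5906, -0.2545, 0.1371]
tcp_rot: [[0.0, -0.995, 0.103], [-0.0, 0.103, 0.995], [-1.0, -0.0, -0.0]]
contact_force: [1.0, -1.1, -0.1]
opening: 0.0402
```

Run:
```python
from h import *
plan((.5922,-.2541,.0765,KY))
```

```text
now 37.7 [ 0.5906 -0.2545  0.1371] z [ 0.103  0.995 -0.   ] op 0.0402
(0.5922, -0.2541, 0.0765, 84.1) -> [np.float64(6.06), np.float64(-0.15), np.float64(0.05), np.float64(-0.0), np.float64(-0.0), np.float64(0.0)] rows>= 2.0
```

Request:
apply_moves:
  steps:
    - [46,2,-0.15,0,0,0,0]
    - [46,4,-0.15,0,0,0,0]
    - [46,6,-0.15,0,0,0,0]
    - [46,6,-0.15,0,0,0,0]
    - [46,6,-0.15,0,0,0,0]

```text
t: 38.2
tcp_pos: [0.5922, -0.2547, 0.0777]
tcp_rot: [[0.001, -0.995, 0.103], [-0.0, 0.103, 0.995], [-1.0, -0.001, -0.0]]
contact_force: [0.1, 0.8, 0.7]
opening: 0.0403
```

Request:
apply_moves:
  steps:
    - [46,0,0,0,0,0,0]
    - [0,0,0,0,0,0,0]
    - [0,0,0,0,0,0,0]
    - [0,0,0,0,0,0,0]
    - [0,0,0,0,0,0,0]

```text
t: 38.7
tcp_pos: [0.5923, -0.2549, 0.0776]
tcp_rot: [[0.001, -0.995, 0.104], [-0.0, 0.104, 0.995], [-1.0, -0.001, -0.0]]
contact_force: [0.9, 0.5, 3.8]
opening: 0.0233
```

Request:
apply_moves:
  steps:
    - [0,0,0,0,0,0,0]
    - [0,-2,0,0,0,0,0]
    - [0,-5,0,0,0,0,0]
    - [0,-9,0,0,0,0,0]
    - [0,-10,0,0,0,0,0]

```text
t: 39.2
tcp_pos: [0.593, -0.2555, 0.1809]
tcp_rot: [[0.005, -0.995, 0.104], [-0.003, 0.104, 0.995], [-1.0, -0.005, -0.002]]
contact_force: [0.3, 0.1, -2.0]
opening: 0.0237
```

Run:
```python
from h import *
plan((.606,.2105,.1757,92.3),(.606,.2105,.0665,92.3))
```

```text
now 39.2 [ 0.593  -0.2555  0.1809] z [ 0.104  0.995 -0.002] op 0.0237
(0.606, 0.2105, 0.1757, 92.3) -> [np.float64(0.4), np.float64(3.54), np.float64(46.48), np.float64(-0.14), np.float64(-0.0), np.float64(0.01)] rows>= 10.0
(0.606, 0.2105, 0.0665, 92.3) -> [np.float64(10.92), np.float64(0.0), np.float64(0.0), np.float64(0.0), np.float64(0.0), np.float64(0.0)] rows>= 3.0
```

Request:
apply_moves:
  steps:
    - [0,0,0.4,4.7,0,0,0]
    - [0,0,0.7,9.4,0,0,0]
    - [0,0,1.1,14,0,0,0]
    - [0,0,1.4,18.6,0,0,0]
    - [0,0,1.8,23.2,0,0,0]

```text
t: 39.7
tcp_pos: [0.5973, -0.0205, 0.1741]
tcp_rot: [[-0.003, -0.995, 0.104], [0.0, 0.104, 0.995], [-1.0, 0.003, -0.0]]
contact_force: [0.2, 0.9, -3.4]
opening: 0.0234
```

Request:
apply_moves:
  steps:
    - [0,0,0.4,4.7,-0.03,0,0]
    - [0,0,0.7,9.4,-0.06,0,0]
    - [0,0,1.1,14,-0.09,0,0]
    - [0,0,1.4,18.6,-0.12,0,0]
    - [0,0,1.8,23.2,-0.14,0,0]

```text
t: 40.2
tcp_pos: [0.6034, 0.212, 0.174]
tcp_rot: [[-0.003, -0.999, -0.037], [-0.001, -0.037, 0.999], [-1.0, 0.003, -0.001]]
contact_force: [1.3, -0.4, -3.5]
opening: 0.0236
```

Request:
apply_moves:
  steps:
    - [0,0,0,0,0,0,0]
    - [0,3,0,0,0,0,0]
    - [0,6,0,0,0,0,0]
    - [0,8.5,0,0,0,0,0]
    - [0,8.5,0,0,0,0,0]

```text
t: 40.7
tcp_pos: [0.6027, 0.2091, 0.0847]
tcp_rot: [[-0.006, -0.999, -0.036], [-0.003, -0.036, 0.999], [-1.0, 0.007, -0.002]]
contact_force: [2.6, 0.0, -5.9]
opening: 0.0237
```

Request:
apply_moves:
  steps:
    - [0,0,0,0,0,0,0]
    - [0,0,0,0,0,0,0]
    - [0,0,0,0,0,0,0]

```text
t: 41.0
tcp_pos: [0.6044, 0.2103, 0.0927]
tcp_rot: [[0.001, -0.999, -0.036], [0.0, -0.036, 0.999], [-1.0, -0.001, 0.0]]
contact_force: [-0.8, 1.5, -2.1]
opening: 0.0235
```

Run:
```python
from h import *
plan((.606,.2105,.0670,92.3)); print(sense()['opening'],sense()['contact_force'])
g=shot('scene','s16.png')['frame']; cv2.imwrite('pics/s16z.png',cv2.convertScaleAbs(cv2.resize(g[185:315,240:409],None,fx=4.6,fy=4.6,interpolation=3),alpha=1.7))
```

```text
now 41.0 [0.6044 0.2103 0.0927] z [-0.036  0.999  0.   ] op 0.0235
(0.606, 0.2105, 0.067, 92.3) -> [np.float64(2.57), np.float64(-0.16), np.float64(0.01), np.float64(-0.0), np.float64(0.0), np.float64(0.0)] rows>= 1.0
0.023515250203586715 [-0.77923579  1.54174736 -2.12076389]
```

View pics/s16z.png

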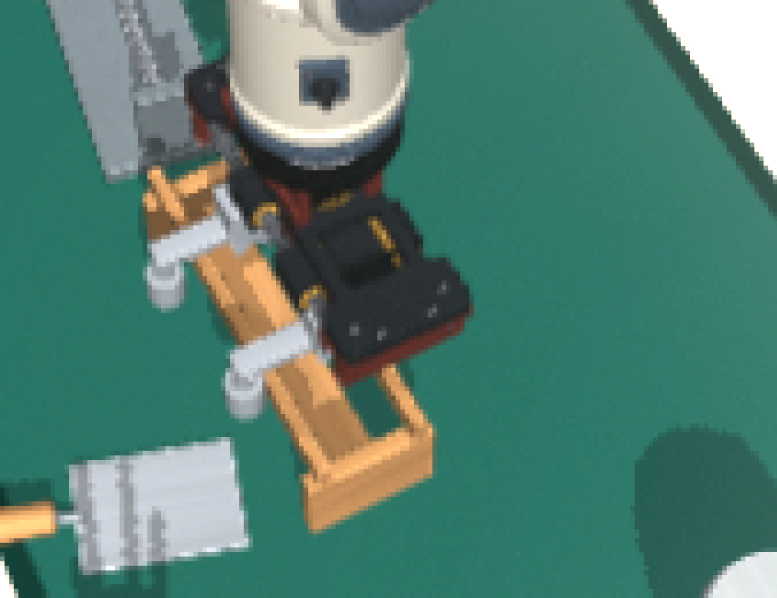

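Request:
apply_moves:
  steps:
    - [0,1,-0.15,0,0,0,0]
    - [0,1.8,-0.15,0,0,0,0]
    - [0,2.5,-0.15,0,0,0,0]
    - [0,2.5,-0.15,0,0,0,0]
    - [0,2.5,-0.15,0,0,0,0]

```text
t: 41.55
tcp_pos: [0.6055, 0.2105, 0.0667]
tcp_rot: [[-0.0, -0.999, -0.036], [0.0, -0.036, 0.999], [-1.0, 0.0, 0.0]]
contact_force: [-2.1, 0.6, -0.1]
opening: 0.0237
```

Request:
apply_moves:
  steps:
    - [0,0,0,0,0,0,0]
    - [0,0,0,0,0,0,0]

```text
t: 41.75
tcp_pos: [0.6055, 0.2104, 0.0667]
tcp_rot: [[-0.0, -0.999, -0.036], [-0.0, -0.036, 0.999], [-1.0, 0.0, -0.0]]
contact_force: [-1.9, -0.5, 1.1]
opening: 0.0237
```

Request:
apply_moves:
  steps:
    - [32,0,0,0,0,0,0]
    - [38,0,0,0,0,0,0]
    - [44,0,0,0,0,0,0]
    - [46,0,0,0,0,0,0]
    - [46,0,0,0,0,0,0]

```text
t: 42.25
tcp_pos: [0.6057, 0.2105, 0.0666]
tcp_rot: [[0.0, -0.999, -0.036], [0.0, -0.036, 0.999], [-1.0, -0.0, 0.0]]
contact_force: [-0.8, -0.4, 0.4]
opening: 0.0401
```

Request:
apply_moves:
  steps:
    - [46,-2,0,0,0,0,0]
    - [46,-5,0,0,0,0,0]
    - [46,-9,0,0,0,0,0]
    - [46,-11,0,0,0,0,0]
    - [46,-11,0,0,0,0,0]

```text
t: 42.75
tcp_pos: [0.6072, 0.211, 0.1815]
tcp_rot: [[0.007, -0.999, -0.036], [0.002, -0.036, 0.999], [-1.0, -0.008, 0.002]]
contact_force: [-0.1, 0.3, 0.3]
opening: 0.0404
```

Run:
```python
from h import *
plan((.5982,-.1137,.1757,KY),(.5982,-.1137,.073,KY))
g=shot('scene','s17.png')['frame']; cv2.imwrite('pics/s17z.png',cv2.convertScaleAbs(cv2.resize(g[85:315,200:400],None,fx=3.5,fy=2.6,interpolation=3),alpha=1.7))
```

```text
now 42.75 [0.6072 0.211  0.1815] z [-0.036  0.999  0.002] op 0.0404
(0.5982, -0.1137, 0.1757, 84.1) -> [np.float64(0.5), np.float64(2.08), np.float64(-32.41), np.float64(0.14), np.float64(0.0), np.float64(0.01)] rows>= 7.0
(0.5982, -0.1137, 0.073, 84.1) -> [np.float64(10.27), np.float64(0.0), np.float64(0.0), np.float64(0.0), np.float64(0.0), np.float64(0.0)] rows>= 3.0
```

View pics/s17z.png

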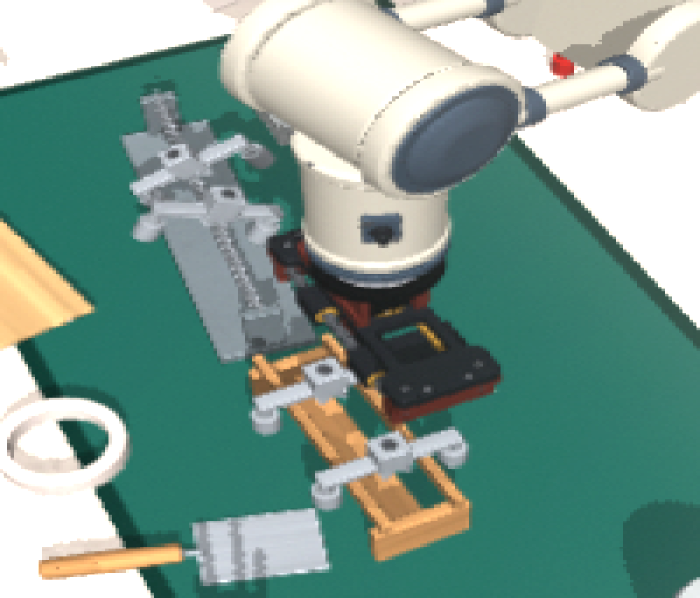

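Request:
apply_moves:
  steps:
    - [46,0,0.3,-4,0,0,0]
    - [46,0,0.5,-8,0,0,0]
    - [46,0,0.8,-12,0,0,0]
    - [46,0,1,-16.2,0,0,0]

```text
t: 43.2
tcp_pos: [0.6003, 0.047, 0.1735]
tcp_rot: [[-0.004, -0.999, -0.037], [-0.0, -0.037, 0.999], [-1.0, 0.004, 0.0]]
contact_force: [0.6, -0.2, 0.3]
opening: 0.0404
```

Request:
apply_moves:
  steps:
    - [46,0,0.3,-4,0.04,0,0]
    - [46,0,0.5,-8,0.07,0,0]
    - [46,0,0.8,-12,0.11,0,0]
    - [46,0,1,-16.2,0.14,0,0]
    - [46,3,1,-16.2,0.14,0,0]

```text
t: 43.7
tcp_pos: [0.5979, -0.1194, 0.1479]
tcp_rot: [[0.004, -0.994, 0.11], [-0.003, 0.11, 0.994], [-1.0, -0.004, -0.003]]
contact_force: [0.4, -0.5, 0.6]
opening: 0.0402
```

Request:
apply_moves:
  steps:
    - [46,1,0,0,0,0,0]
    - [46,1,0,0,0,0,0]
    - [46,1,0,0,0,0,0]
    - [46,1,0,0,0,0,0]

```text
t: 44.1
tcp_pos: [0.5979, -0.1132, 0.1377]
tcp_rot: [[0.001, -0.995, 0.102], [-0.0, 0.102, 0.995], [-1.0, -0.002, -0.0]]
contact_force: [-0.8, 0.0, 0.3]
opening: 0.0403
```

Run:
```python
from h import *
plan((.5982,-.1137,.073,KY))
g=shot('scene','s18.png')['frame']; cv2.imwrite('pics/s18z.png',cv2.convertScaleAbs(cv2.resize(g[85:205,205:361],None,fx=5,fy=5,interpolation=3),alpha=1.7))
```

```text
now 44.1 [ 0.5979 -0.1132  0.1377] z [ 0.102  0.995 -0.   ] op 0.0403
(0.5982, -0.1137, 0.073, 84.1) -> [np.float64(6.47), np.float64(-0.02), np.float64(-0.05), np.float64(0.0), np.float64(-0.0), np.float64(0.0)] rows>= 2.0
```

View pics/s18z.png

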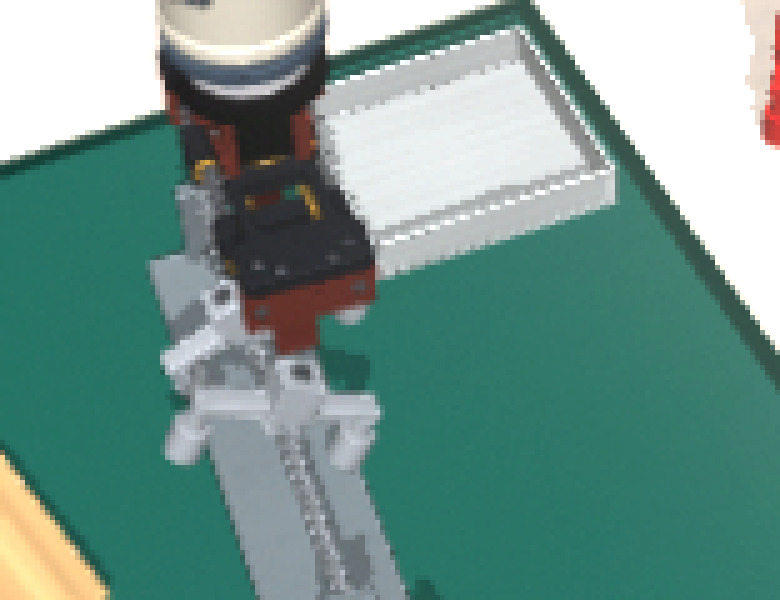

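Request:
apply_moves:
  steps:
    - [46,1.5,0,0,0,0,0]
    - [46,3,0,0,0,0,0]
    - [46,4.5,0,0,0,0,0]
    - [46,6,0,0,0,0,0]
    - [46,6.4,0,0,0,0,0]

```text
t: 44.65
tcp_pos: [0.5958, -0.1137, 0.069]
tcp_rot: [[-0.005, -0.995, 0.104], [0.001, 0.104, 0.995], [-1.0, 0.005, 0.001]]
contact_force: [0.9, 0.0, -1.2]
opening: 0.0402
```

Request:
apply_moves:
  steps:
    - [46,0,0,0,0,0,0]
    - [0,0,0,0,0,0,0]
    - [0,0,0,0,0,0,0]
    - [0,0,0,0,0,0,0]
    - [0,0,0,0,0,0,0]

```text
t: 45.15
tcp_pos: [0.5979, -0.1141, 0.0737]
tcp_rot: [[0.002, -0.995, 0.104], [-0.0, 0.104, 0.995], [-1.0, -0.002, -0.0]]
contact_force: [0.6, 0.1, 2.4]
opening: 0.0235
```

Request:
apply_moves:
  steps:
    - [0,0,0,0,0,0,0]
    - [0,-2,0,0,0,0,0]
    - [0,-5,0,0,0,0,0]
    - [0,-9,0,0,0,0,0]
    - [0,-13,0,0,0,0,0]

```text
t: 45.65
tcp_pos: [0.5965, -0.1139, 0.202]
tcp_rot: [[-0.004, -0.995, 0.104], [0.001, 0.104, 0.995], [-1.0, 0.004, 0.0]]
contact_force: [1.3, -0.4, -3.6]
opening: 0.0241
```

Run:
```python
from h import *
plan((.413,-.287,.20,89)); 
g=shot('scene','s19.png')['frame']; cv2.imwrite('pics/s19z.png',cv2.convertScaleAbs(cv2.resize(g[75:195,205:361],None,fx=5,fy=5,interpolation=3),alpha=1.7))
```

```text
now 45.65 [ 0.5965 -0.1139  0.202 ] z [0.104 0.995 0.   ] op 0.0241
(0.413, -0.287, 0.2, 89) -> [np.float64(0.25), np.float64(16.45), np.float64(-19.12), np.float64(-0.09), np.float64(0.0), np.float64(-0.0)] rows>= 6.0
```

View pics/s19z.png

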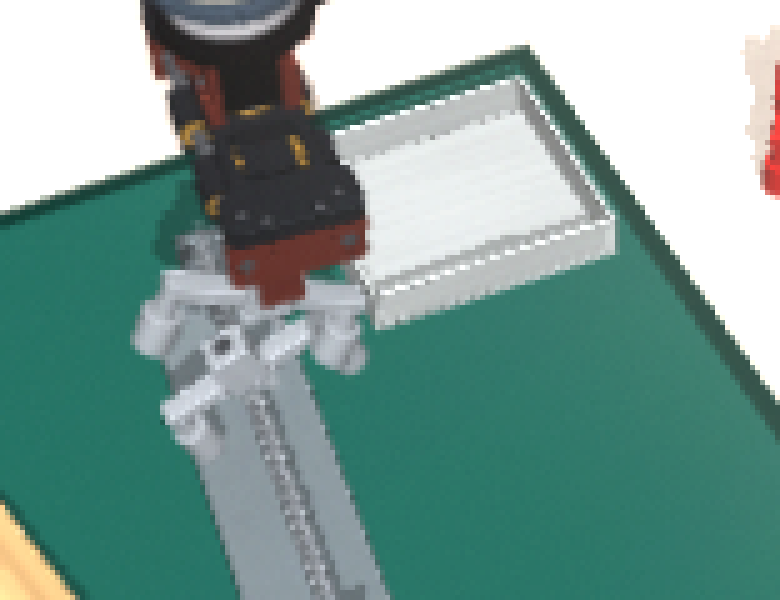

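Request:
apply_moves:
  steps:
    - [0,0,2,-3.3,0,0,0]
    - [0,0,4,-6.6,0,0,0]
    - [0,0,6,-9.9,0,0,0]
    - [0,0,7.9,-13,0,0,0]

```text
t: 46.1
tcp_pos: [0.5039, -0.2361, 0.2011]
tcp_rot: [[-0.002, -0.995, 0.103], [0.001, 0.103, 0.995], [-1.0, 0.002, 0.0]]
contact_force: [0.9, -0.3, -3.1]
opening: 0.0237
```

Request:
apply_moves:
  steps:
    - [0,0,2,-3.3,-0.03,0,0]
    - [0,0,4,-6.6,-0.06,0,0]
    - [0,0,6,-9.9,-0.09,0,0]
    - [0,0,7.9,-13,-0.09,0,0]
    - [0,0,7.9,-13,-0.09,0,0]

```text
t: 46.6
tcp_pos: [0.4102, -0.3592, 0.201]
tcp_rot: [[-0.003, -1.0, 0.019], [0.0, 0.019, 1.0], [-1.0, 0.003, -0.0]]
contact_force: [0.2, 0.2, -3.8]
opening: 0.0239
```

Request:
apply_moves:
  steps:
    - [0,0,0,0,0,0,0.1]
    - [0,0,0,0,0,0,0.2]
    - [0,0,0,0,0,0,0.3]
    - [0,0,0,0,0,0,0.4]
    - [0,0,0,0,0,0,0.48]

```text
t: 47.1
tcp_pos: [0.4142, -0.3556, 0.2012]
tcp_rot: [[-0.466, -0.885, 0.012], [0.007, 0.011, 1.0], [-0.885, 0.466, 0.001]]
contact_force: [-0.4, -0.1, -4.0]
opening: 0.0236
```

Request:
apply_moves:
  steps:
    - [0,0,0,0,0,0,0]
    - [0,0,0,0,0,0,0]
    - [0,0,0,0,0,0,0]
    - [0,0,0,0,0,0,0]

```text
t: 47.5
tcp_pos: [0.4129, -0.3565, 0.2039]
tcp_rot: [[-0.459, -0.888, 0.015], [0.005, 0.014, 1.0], [-0.888, 0.459, -0.001]]
contact_force: [1.3, 0.3, -3.8]
opening: 0.0238
```

Run:
```python
from h import *
s=sense();print(s['t'],s['tcp_pos'],s['tcp_rot'].round(3),s['opening'],s['joint_positions'].round(2))
g=shot('scene','s20.png')['frame']; cv2.imwrite('pics/s20z.png',cv2.convertScaleAbs(cv2.resize(g[55:175,225:381],None,fx=5,fy=5,interpolation=3),alpha=1.7))
f=shot('top','t20.png')['frame']; cv2.imwrite('pics/t20z.png',cv2.convertScaleAbs(cv2.resize(f[180:290,400:540],None,fx=5.4,fy=5.4,interpolation=3),alpha=1.7))
```

```text
47.5 [ 0.41292618 -0.35652626  0.203888  ] [[-0.459 -0.888  0.015]
 [ 0.005  0.014  1.   ]
 [-0.888  0.459 -0.001]] 0.023765323678835243 [-0.6   0.32  1.04 -0.31  2.16 -2.28]
```

View pics/s20z.png

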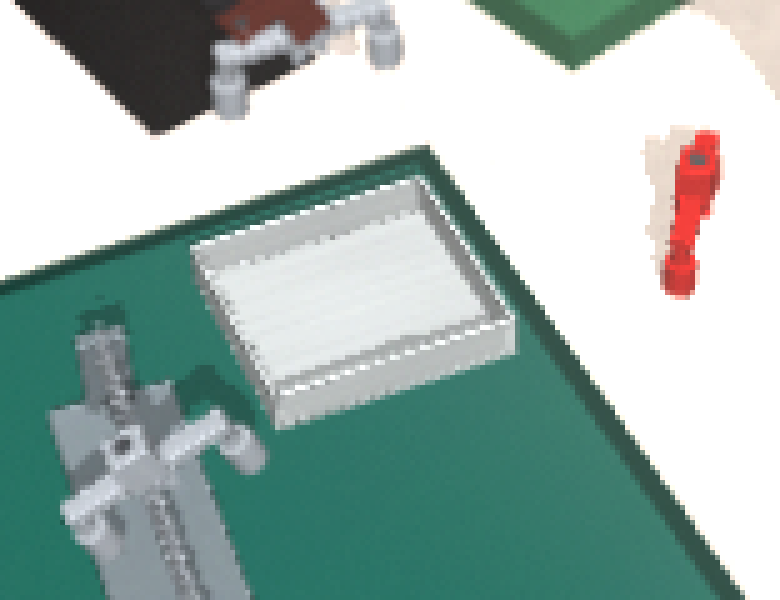

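View pics/t20z.png

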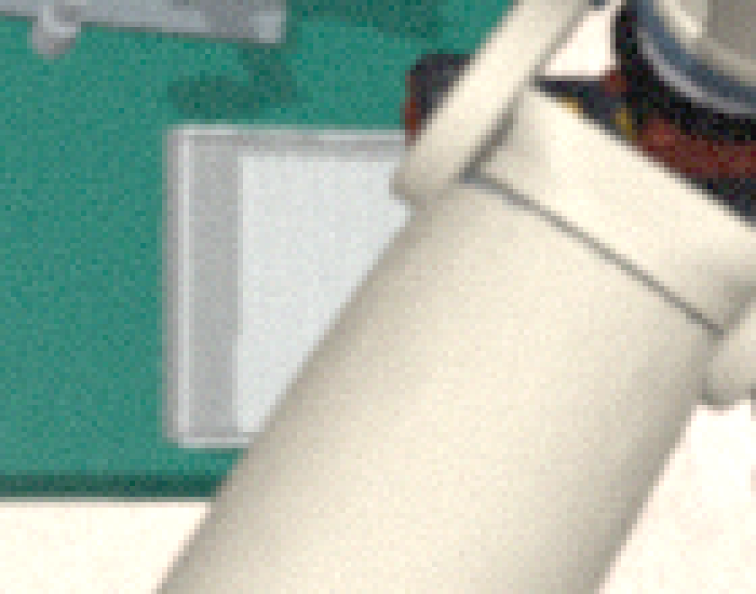

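Run:
```python
from h import *
c=cal('s20.png')
def onY(u,v,y):
    a,b=p2w(c,u,v,0),p2w(c,u,v,.3); t=(y-a[1])/(b[1]-a[1]); return (a+t*(b-a)).round(4)
W=lambda X,Y,y:onY(225+(X+.5)/5-.5,55+(Y+.5)/5-.5,y)
print('foot bottoms',W(232,119,-.349),W(387,68,-.349))
print('foot axis tops(bar end top)',W(225,45,-.3565),W(380,3,-.3565))
```

```text
foot bottoms [ 0.476  -0.349   0.1698] [ 0.3752 -0.349   0.1722]
foot axis tops(bar end top) [ 0.4731 -0.3565  0.2179] [ 0.3748 -0.3565  0.2148]
```

Request:
apply_moves:
  steps:
    - [0,3.5,-1.5,0,0,0,0]
    - [0,7,-2.9,0,0,0,0]
    - [0,10.5,-4.4,0,0,0,0]
    - [0,13.9,-5.8,0,0,0,0]
    - [0,13.9,-5.8,0,0,0,0]

```text
t: 48.1
tcp_pos: [0.3975, -0.3542, 0.0474]
tcp_rot: [[-0.468, -0.884, 0.014], [0.012, 0.01, 1.0], [-0.884, 0.468, 0.006]]
contact_force: [-1.4, 1.0, -3.8]
opening: 0.0238
```

Request:
apply_moves:
  steps:
    - [0,0,0,0,0,0,0]
    - [0,0,0,0,0,0,0]
    - [0,0,0,0,0,0,0]

```text
t: 48.4
tcp_pos: [0.4019, -0.357, 0.0554]
tcp_rot: [[-0.458, -0.889, 0.014], [0.004, 0.014, 1.0], [-0.889, 0.458, -0.003]]
contact_force: [-0.9, -0.5, -3.6]
opening: 0.0238
```

Run:
```python
from h import *
s=sense();print(s['t'],s['tcp_pos'],s['contact_force'],s['opening'])
g=shot('scene','s21.png')['frame']; cv2.imwrite('pics/s21z.png',cv2.convertScaleAbs(cv2.resize(g[75:175,245:375],None,fx=6,fy=6,interpolation=3),alpha=1.7))
c=cal('s21.png')
```

```text
48.4 [ 0.40187916 -0.35704541  0.05542957] [-0.90849036 -0.51594458 -3.58998029] 0.023768684035640263
```

View pics/s21z.png

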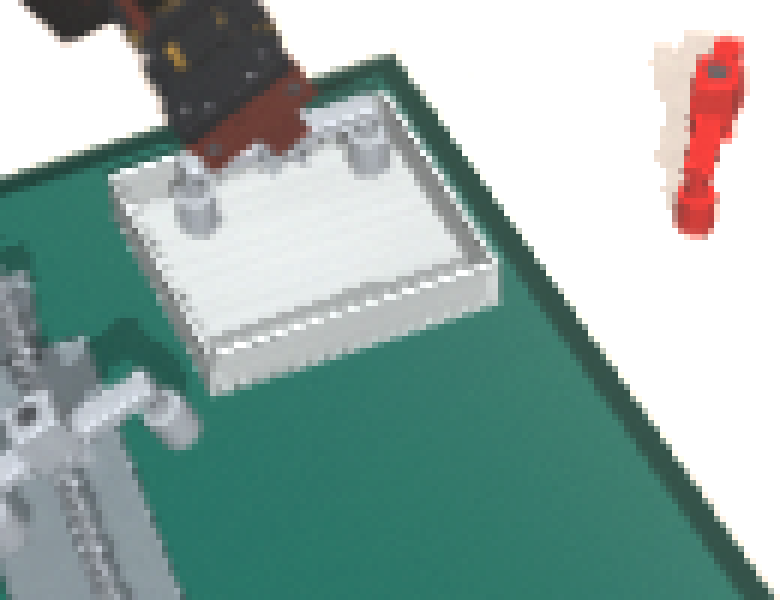

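Request:
apply_moves:
  steps:
    - [0,0.4,-0.2,0,0,0,0]
    - [0,0.8,-0.4,0,0,0,0]
    - [0,1.2,-0.6,0,0,0,0]
    - [0,1.2,-0.6,0,0,0,0]
    - [0,1.2,-0.6,0,0,0,0]

```text
t: 48.95
tcp_pos: [0.4002, -0.3561, 0.0393]
tcp_rot: [[-0.462, -0.887, 0.014], [0.006, 0.012, 1.0], [-0.887, 0.462, 0.0]]
contact_force: [-1.9, -0.2, 0.1]
opening: 0.0238
```

Request:
apply_moves:
  steps:
    - [0,0.2,-0.1,0,0,0,0]
    - [0,0.2,-0.1,0,0,0,0]
    - [0,0.2,-0.1,0,0,0,0]

```text
t: 49.25
tcp_pos: [0.3997, -0.3562, 0.0385]
tcp_rot: [[-0.463, -0.886, 0.015], [0.006, 0.013, 1.0], [-0.886, 0.463, -0.001]]
contact_force: [-5.5, 1.5, 6.1]
opening: 0.0238
```

Request:
apply_moves:
  steps:
    - [0,0.2,-0.1,0,0,0,0]
    - [0,0.2,-0.1,0,0,0,0]
    - [0,0.2,-0.1,0,0,0,0]

```text
t: 49.55
tcp_pos: [0.3991, -0.3562, 0.0373]
tcp_rot: [[-0.464, -0.886, 0.015], [0.006, 0.014, 1.0], [-0.886, 0.464, -0.001]]
contact_force: [-7.2, 3.1, 10.8]
opening: 0.0238
```

Request:
apply_moves:
  steps:
    - [0,-0.3,0.15,0,0,0,0]
    - [32,-0.3,0.15,0,0,0,0]
    - [38,-0.3,0.15,0,0,0,0]
    - [46,-0.3,0.15,0,0,0,0]
    - [46,-0.3,0.15,0,0,0,0]

```text
t: 50.05
tcp_pos: [0.4004, -0.3561, 0.0378]
tcp_rot: [[-0.462, -0.887, 0.014], [0.006, 0.012, 1.0], [-0.887, 0.462, 0.0]]
contact_force: [-0.0, -0.6, 0.6]
opening: 0.04
```

Request:
apply_moves:
  steps:
    - [46,0,0,0,0,0,0]
    - [46,-2,0,0,0,0,0]
    - [46,-5,0,0,0,0,0]
    - [46,-9,0,0,0,0,0]
    - [46,-13,0,0,0,0,0]

```text
t: 50.55
tcp_pos: [0.4606, -0.3567, 0.1542]
tcp_rot: [[-0.462, -0.887, 0.014], [0.007, 0.012, 1.0], [-0.887, 0.463, 0.001]]
contact_force: [0.4, 0.4, -0.0]
opening: 0.0403
```

Request:
apply_moves:
  steps:
    - [46,0,0,0,0,0,-0.1]
    - [46,0,0,0,0,0,-0.2]
    - [46,0,0,0,0,0,-0.3]
    - [46,0,0,0,0,0,-0.4]
    - [46,0,0,0,0,0,-0.48]

```text
t: 51.05
tcp_pos: [0.4604, -0.3571, 0.1542]
tcp_rot: [[0.005, -1.0, 0.014], [-0.001, 0.014, 1.0], [-1.0, -0.005, -0.001]]
contact_force: [-0.3, -0.6, 0.3]
opening: 0.0402
```

Run:
```python
from h import *
e=np.array([.9947,-.1028]); p=np.array([.599,-.1841])+.007*e
print(p); plan((*p,.19,KY),(*p,.074,KY))
g=shot('scene','s22.png')['frame']; cv2.imwrite('pics/s22z.png',cv2.convertScaleAbs(cv2.resize(g[75:175,245:375],None,fx=6,fy=6,interpolation=3),alpha=1.7))
```

```text
[ 0.6059629 -0.1848196]
now 51.05 [ 0.4604 -0.3571  0.1542] z [ 0.014  1.    -0.001] op 0.0402
(np.float64(0.6059629), np.float64(-0.1848196), 0.19, 84.1) -> [np.float64(-3.53), np.float64(-14.33), np.float64(17.43), np.float64(0.09), np.float64(-0.0), np.float64(0.0)] rows>= 5.0
(np.float64(0.6059629), np.float64(-0.1848196), 0.074, 84.1) -> [np.float64(11.6), np.float64(0.0), np.float64(0.0), np.float64(0.0), np.float64(0.0), np.float64(0.0)] rows>= 3.0
```

View pics/s22z.png

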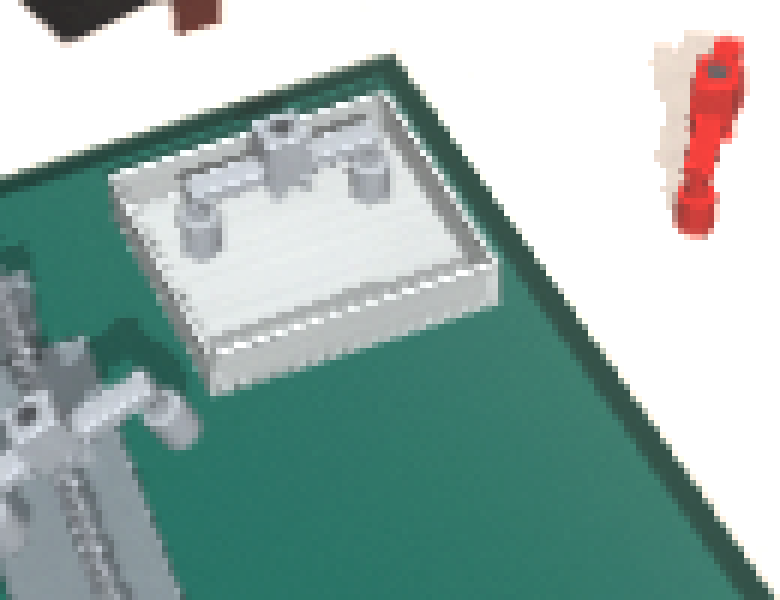

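B stands in the tray. Now C.

Request:
apply_moves:
  steps:
    - [46,-3.5,0,0,0,0,0]
    - [46,-3.5,-3.5,4.3,0.03,0,0]
    - [46,-3.5,-7.1,8.7,0.06,0,0]
    - [46,-3.5,-10.7,13,0.09,0,0]
    - [46,-3.5,-14.3,17.4,0.09,0,0]

```text
t: 51.6
tcp_pos: [0.5904, -0.2027, 0.1883]
tcp_rot: [[-0.001, -0.994, 0.105], [-0.001, 0.105, 0.994], [-1.0, 0.001, -0.001]]
contact_force: [0.2, -0.6, -0.2]
opening: 0.0404
```

Request:
apply_moves:
  steps:
    - [46,0,0,0,0,0,0]
    - [46,3,0,0,0,0,0]
    - [46,5,0,0,0,0,0]
    - [46,5,0,0,0,0,0]
    - [46,5,0,0,0,0,0]

```text
t: 52.1
tcp_pos: [0.589, -0.2046, 0.1384]
tcp_rot: [[-0.001, -0.995, 0.104], [-0.0, 0.104, 0.995], [-1.0, 0.001, -0.0]]
contact_force: [-0.3, 0.5, 1.5]
opening: 0.0406
```

Run:
```python
from h import *
plan((.606,-.1848,.074,KY))
g=shot('scene','s23.png')['frame']; cv2.imwrite('pics/s23z.png',cv2.convertScaleAbs(cv2.resize(g[75:195,205:361],None,fx=5,fy=5,interpolation=3),alpha=1.7))
```

```text
now 52.1 [ 0.589  -0.2046  0.1384] z [ 0.104  0.995 -0.   ] op 0.0406
(0.606, -0.1848, 0.074, 84.1) -> [np.float64(6.44), np.float64(-1.49), np.float64(2.15), np.float64(-0.0), np.float64(-0.0), np.float64(-0.0)] rows>= 2.0
```

View pics/s23z.png

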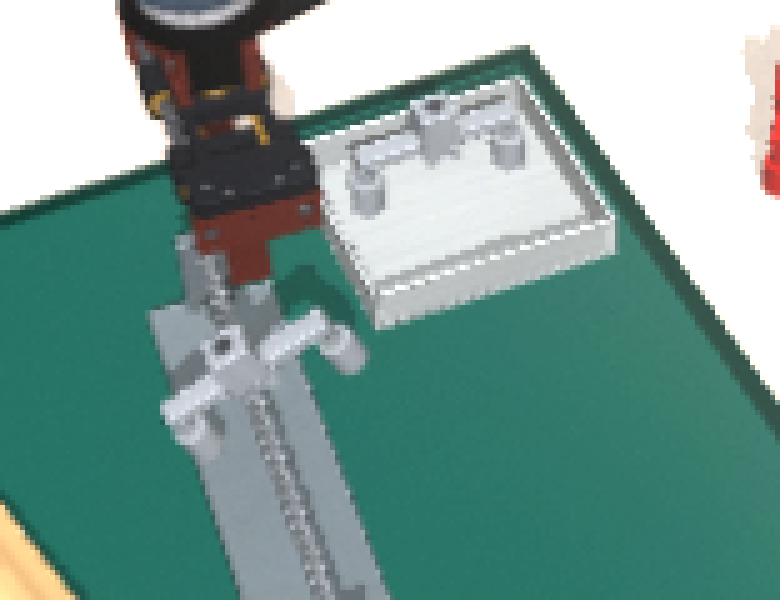

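Request:
apply_moves:
  steps:
    - [46,0,-1.5,2.1,0,0,0]
    - [46,0,-1.5,2.1,0,0,0]
    - [46,0,-1.5,2.1,0,0,0]
    - [46,0,-1.5,2.1,0,0,0]

```text
t: 52.55
tcp_pos: [0.6065, -0.1856, 0.1393]
tcp_rot: [[0.001, -0.995, 0.104], [-0.001, 0.104, 0.995], [-1.0, -0.001, -0.001]]
contact_force: [0.7, 0.4, -0.1]
opening: 0.0403
```

Request:
apply_moves:
  steps:
    - [46,1.5,0,0,0,0,0]
    - [46,3,0,0,0,0,0]
    - [46,4.5,0,0,0,0,0]
    - [46,6,0,0,0,0,0]
    - [46,6.4,0,0,0,0,0]

```text
t: 53.05
tcp_pos: [0.605, -0.1844, 0.0705]
tcp_rot: [[-0.005, -0.995, 0.104], [0.002, 0.104, 0.995], [-1.0, 0.005, 0.001]]
contact_force: [0.2, -0.7, -0.0]
opening: 0.0402
```

Request:
apply_moves:
  steps:
    - [46,0,0,0,0,0,0]
    - [0,0,0,0,0,0,0]
    - [0,0,0,0,0,0,0]
    - [0,0,0,0,0,0,0]
    - [0,0,0,0,0,0,0]

```text
t: 53.55
tcp_pos: [0.6072, -0.1851, 0.0755]
tcp_rot: [[0.002, -0.995, 0.104], [-0.001, 0.104, 0.995], [-1.0, -0.002, -0.001]]
contact_force: [1.0, -0.5, 2.5]
opening: 0.0235
```

Request:
apply_moves:
  steps:
    - [0,0,0,0,0,0,0]
    - [0,-2,0,0,0,0,0]
    - [0,-5,0,0,0,0,0]
    - [0,-9,0,0,0,0,0]
    - [0,-13,0,0,0,0,0]

```text
t: 54.05
tcp_pos: [0.6057, -0.1844, 0.2038]
tcp_rot: [[-0.003, -0.995, 0.103], [0.001, 0.103, 0.995], [-1.0, 0.004, 0.001]]
contact_force: [0.5, 0.1, -2.9]
opening: 0.0238
```

Run:
```python
from h import *
plan((.418,-.284,.20,89)); 
g=shot('scene','s24.png')['frame']; cv2.imwrite('pics/s24z.png',cv2.convertScaleAbs(cv2.resize(g[75:195,205:361],None,fx=5,fy=5,interpolation=3),alpha=1.7))
f=shot('top','t24.png')['frame']; cv2.imwrite('pics/t24z.png',cv2.convertScaleAbs(cv2.resize(f[130:280,340:520],None,fx=4,fy=4,interpolation=3),alpha=1.7))
```

```text
now 54.05 [ 0.6057 -0.1844  0.2038] z [0.103 0.995 0.001] op 0.0238
(0.418, -0.284, 0.2, 89) -> [np.float64(0.43), np.float64(17.64), np.float64(-11.85), np.float64(-0.09), np.float64(0.0), np.float64(-0.0)] rows>= 5.0
```

```bash
cat >> h.py <<'E'
def track(ref,new,boxes):
    a=cv2.imread('pics/'+ref,0);b=cv2.imread('pics/'+new,0)
    for n,(u,v,h) in boxes.items():
        t=a[v-h:v+h+1,u-h:u+h+1]; m=14; w=b[v-h-m:v+h+m+1,u-h-m:u+h+m+1]
        r=cv2.matchTemplate(w,t,cv2.TM_CCOEFF_NORMED); _,s,_,l=cv2.minMaxLoc(r); print(n,'shift',l[0]-m,l[1]-m,'score',round(s,2))
E
python3 - <<'E'
from h import *
# s22 zoom 6x offset (245,75): tray front-left corner (210,375), right corner (497,280), far-left (110,180), B hub (282,150)
B={'FL':(280,137,7),'FR':(327,121,7),'BL':(263,105,7),'B':(292,101,8),'Bfoot':(278,114,5)}
track('s22.png','s24.png',B); print('vs s13'); track('s13.png','s24.png',{k:B[k] for k in('FL','FR','BL')})
c=cal('s22.png')
for n,(u,v) in {'FL':(280,137.5),'FR':(327.8,121.7)}.items(): print(n,p2w(c,u,v,0).round(3))
E
```

```text
FL shift 0 0 score 0.89
FR shift 0 0 score 1.0
BL shift 12 -4 score 0.74
B shift 0 0 score 1.0
Bfoot shift 0 0 score 0.79
vs s13
FL shift 0 0 score 0.88
FR shift 0 0 score 0.92
BL shift 12 -4 score 0.74
FL [ 0.493 -0.269  0.   ]
FR [ 0.328 -0.266  0.   ]
```

Request:
apply_moves:
  steps:
    - [0,0,0,0,0,0,0]

```text
t: 54.25
tcp_pos: [0.6067, -0.1848, 0.2041]
tcp_rot: [[0.001, -0.995, 0.103], [-0.0, 0.103, 0.995], [-1.0, -0.001, -0.0]]
contact_force: [0.2, -0.6, -3.2]
opening: 0.0233
```

Run:
```python
from h import *
c=cal('s22.png')
W=lambda x,y,z:p2w(c,245+(x+.5)/6-.5,75+(y+.5)/6-.5,z).round(4)
print('rim FL',W(212,345,.032),'FR',W(498,260,.032),'BL',W(108,178,.032),'BR',W(385,93,.032)); print('bot FL',W(213,394,0),'FR',W(498,303,0))
print('B hub top',W(282,128,.070),'feet bottom',W(205,257,.004),W(372,202,.004))
c=cal('t24.png'); f=cv2.imread('pics/t24.png',0).astype(int)
print(f[230,425:495:1]); print(f[195:270,450])
plan((.423,-.287,.20,89))
```

```text
rim FL [ 0.4942 -0.261   0.032 ] FR [ 0.3352 -0.2528  0.032 ] BL [ 0.4968 -0.4008  0.032 ] BR [ 0.334  -0.3977  0.032 ]
bot FL [ 0.4973 -0.2578  0.    ] FR [ 0.3348 -0.253   0.    ]
B hub top [ 0.4117 -0.3564  0.07  ] feet bottom [ 0.4637 -0.3494  0.004 ] [ 0.3648 -0.3491  0.004 ]
[145 143 142 142 137 143 141 137 129 121 120 119 110  99  90  81  88 102
 113 120 124 128 128 129 128 127 126 122 121 119 116 113 108 112 105 106
 107 101  95  96  93  90  80  73  67  76  95 100 108 119 127 130 132 132
 132 130 129 131 131 126 105  74  56  44  47  50  47  49  48  49]
[ 60  58  57  61  59  55  60  68  81 102  94  81  70  74  75  79  78 103
 126 137 134 134 133 133 136 134 137 136 133 130 134 128 131 127 124 127
 123 112  88  80 103 116 122 119 122 120 120 123 118 118 116 116 115 116
 116 113 112 113 114 110 111 114 113 115 111 108 107 107 110 104 104 104
 106 102 101]
now 54.25 [ 0.6067 -0.1848  0.2041] z [ 0.103  0.995 -0.   ] op 0.0233
(0.423, -0.287, 0.2, 89) -> [np.float64(0.4), np.float64(17.22), np.float64(-12.07), np.float64(-0.09), np.float64(-0.0), np.float64(0.0)] rows>= 5.0
```

Request:
apply_moves:
  steps:
    - [0,0,3.5,-2.5,-0.02,0,0]
    - [0,0,7,-5,-0.04,0,0]
    - [0,0,10.5,-7.5,-0.06,0,0]
    - [0,0,14,-10,-0.08,0,0]
    - [0,0,17.2,-12.4,-0.09,0,0]

```text
t: 54.75
tcp_pos: [0.42, -0.2902, 0.2004]
tcp_rot: [[-0.005, -1.0, 0.013], [0.003, 0.013, 1.0], [-1.0, 0.005, 0.003]]
contact_force: [0.2, -0.8, -2.5]
opening: 0.0233
```

Request:
apply_moves:
  steps:
    - [0,0,0,0,0,0,-0.08]
    - [0,0,0,0,0,0,-0.16]
    - [0,0,0,0,0,0,-0.24]
    - [0,0,0,0,0,0,-0.32]
    - [0,0,0,0,0,0,-0.4]

```text
t: 55.25
tcp_pos: [0.4218, -0.2895, 0.2004]
tcp_rot: [[0.389, -0.921, 0.014], [-0.002, 0.015, 1.0], [-0.921, -0.389, 0.004]]
contact_force: [-0.2, -0.4, -3.2]
opening: 0.0238
```

Request:
apply_moves:
  steps:
    - [0,0,0,0,0,0,0]
    - [0,0,0,0,0,0,0]
    - [0,0,0,0,0,0,0]
    - [0,0,0,0,0,0,0]

```text
t: 55.65
tcp_pos: [0.4231, -0.2901, 0.2039]
tcp_rot: [[0.388, -0.922, 0.013], [-0.004, 0.012, 1.0], [-0.922, -0.388, 0.001]]
contact_force: [-0.1, -0.4, -1.7]
opening: 0.0239
```

Run:
```python
from h import *
s=sense();print(s['t'],s['tcp_pos'],s['tcp_rot'].round(3).tolist(),s['opening'],s['joint_positions'].round(2),s['contact_force'])
shot('scene','s25.png'); c=cal('s25.png'); o=cal('s25.png')
# expected feet bottoms in the picture for level handle (near side of the foot circle)
y=s['tcp_pos'][1]; m=s['tcp_pos'][0]-.0095; z=s['tcp_pos'][2]-.035
for d in(.05,-.05): print('foot bottom exp',np.round(w2p(c,[m+d,y+.008,z]),1))
a=cv2.imread('pics/s25.png',0)
u0,v0=map(int,w2p(c,[m,y,z+.03])); print(u0,v0)
sub=a[v0-16:v0+26,u0-28:u0+30:1]
ch=np.array(list(' .:-=+*#%@'))
for r in sub: print(''.join(ch[np.clip(r//18,0,9)]))
```

```text
55.65 [ 0.42306366 -0.29014078  0.20392034] [[0.388, -0.922, 0.013], [-0.004, 0.012, 1.0], [-0.922, -0.388, 0.001]] 0.023903388249727747 [-0.89 -0.46  1.76  0.3   1.57 -2.4 ] [-0.10558021 -0.43366684 -1.65866202]
foot bottom exp [283.6  90.9]
foot bottom exp [314.9  81. ]
297 76
...........:*@%########+-:......::::..::::::::::::::::::::
............:+*########=:......::::::::-===---::::::::::::
..............-+######*=:.....:::::::::+#########++++==---
...............-+*####+-:..::-::::::::-#@@@@@@@@@%%%%%%###
................:=*##*=:::===-::::::::+%@@@@@@@@@@@@@@@@@@
.................:=##*==+====::::::::-#@@@%%%@@@@@@@@@@@@@
..................:+##+**+--:::::::::+%%%%##*%@@@@@@@@@@@@
.................:=*##+***=-:::::::::*###****##@@@@@@@@@@@
...............:=*####+=***+-::::::::*******###@@@@@@@@@@@
.............:=*######+=+*#+::::::::+****##****@@@@@@@@@@@
...........:=*########*=-+*-::::::::**#****++++%@@@@@@@@@@
.........:=**#########*=-++-:::::::=****+*+=+++#@@@@@@@@@@
......:-=**#########**#+=+=::::::::+*+****==+++*@@@@@@@@@@
....:-+**#####%@%#*#**#*=+-::::::::+*+#%#*+++++*%@@@@
[... 957 characters left out ...]
@@@*++++++%@#=-:::::::::-:::::-=*+-::::*%@@@@@@@@@@
@@@@@@@@@@%*++*++=-::..:::::-:::::=*%#+=#+::::-%@@@@@@@@@@
@@@@@@@@@@@@%*-:::....::--:::::=%%#****+=#=::::+%@@@@@@@@@
@@@@@@@@@#*=-:::...::::-+-:-=##********+=++-::::+%@@@@@@@@
@@@@@@#+=::::::.::::-#***+%#******===+*+==#+:::::%@@@@@@@@
@@@#*=:::::::::-::##*=--=******=---=+**+==-#=::::+%@@@@@@@
#+-:::::::::-::::-**+---+*#*==--=******+===++-::::+%@@@@@@
:::::::::-::::-=%*-**++=***+==#*********+===%=:::::%@@@@@@
::::::-::::-*%#**=-=****#*++********##**#+==-#=::::=%@@@@@
:::-::::-#%%*****=--*#*++++******##*+++*#*===++-::::+%@@@@
-:::-=%%#*******=---=+++++++**#*+++++=++*#*===%+:::::%@@@@
:-=%%********=--=*+==+++++++*+++*+=+++++*##+==-#=::::-%@@@
```

Request:
apply_moves:
  steps:
    - [0,3.4,1.6,0,0,0,0]
    - [0,6.8,3.1,0,0,0,0]
    - [0,10.2,4.7,0,0,0,0]
    - [0,13.5,6.2,0,0,0,0]
    - [0,13.5,6.2,0,0,0,0]

```text
t: 56.2
tcp_pos: [0.4157, -0.2872, 0.049]
tcp_rot: [[0.382, -0.924, 0.013], [0.003, 0.015, 1.0], [-0.924, -0.382, 0.008]]
contact_force: [-0.9, 0.3, -3.5]
opening: 0.0237
```

Request:
apply_moves:
  steps:
    - [0,0,0,0,0,0,0]
    - [0,0,0,0,0,0,0]
    - [0,0,0,0,0,0,0]

```text
t: 56.5
tcp_pos: [0.4193, -0.2915, 0.059]
tcp_rot: [[0.392, -0.92, 0.014], [-0.008, 0.011, 1.0], [-0.92, -0.392, -0.003]]
contact_force: [-0.8, -0.1, -2.8]
opening: 0.0235
```

Run:
```python
from h import *
s=sense();print(s['t'],s['tcp_pos'],s['opening'],s['contact_force'])
shot('scene','s26.png'); a=cv2.imread('pics/s26.png',0); c=cal('s26.png')
print(np.round(w2p(c,[.418-.0045+.05,-.282,.02]),1))
track('s22.png','s26.png',{'FL':(280,137,7),'FR':(327,121,7),'Bhub':(292,101,6),'Bfoot':(278,114,4)})
ch=np.array(list(' .:-=+*#%@'))
for r in a[95:145,265:335]: print(''.join(ch[np.clip(r//18,0,9)]))
```

```text
56.5 [ 0.41925518 -0.2914648   0.05900678] 0.023485606059848386 [-0.82106607 -0.09286076 -2.79764768]
[286.7 127.3]
FL shift 0 0 score 0.89
FR shift 0 0 score 1.0
Bhub shift 13 -2 score 0.46
Bfoot shift 8 9 score 0.76
@@@@@@@#*=:::::::::-::##*=--=*==::.....::::::.:::::::::::::::::::::::*
@@@@#+-:::::::::-::::-**+---+*+-::.....:::::..:::::::::::::::::::::::%
@#+-:::::::::-::::-=%*-***+=**+-:......:::::..::::::::::::::::::::::-%
-:::::::::-::::-*%%**=-=****#+-::......::::..:::::::::::::::::::::#@@@
::::::--::::-#@%*****=--*#*++=::......:::::..:::::::::::::::::::::@@@@
:::--:::-=%%#*******=---=++++=::......:::::::::::::::::::::::::::+@@@@
--:::-=%%********=--=*+==+++=-::..:+=::::::::::::::::::::::::::::%@@@@
::-*%%*******=---=##***+=+++=::-+*+=-::::::::==-:----:::::::----+@@@@@
#%#*******=---=##****###++++=-**+---::::::::-=+%**#=#=:::::*@@@@@@@@@@
*********=-=##****#**##*=+++=-*#*--::::::::-#*****#*=#=:::::%@@@@@@@@@
**********+****#####*++++++++==***+-:::::::=***##*#%+++-::::+@@@@@@@@@
++********=***###*+++**#*++++==+**+:::::::-*##*##*=+=-#=-::::+@@@@@@@@
+*******%#+=##++++*+##*+++++++
[... 1967 characters left out ...]
---===+************+**++=------------------------------------
------------===+*********+++=+=---------------------------------------
--------------=********++===------------------------------------------
--------------=****+**===---------------------------------------------
---------------*+**===------------------------------------------------
---------------*++=---------------------------------------------------
----------------------------------------------------------------------
----------------------------------------------------------------------
----------------------------------------------------------------------
----------------------------------------------------------------------
```

Request:
apply_moves:
  steps:
    - [0,0.5,0.2,0,0,0,0]
    - [0,1,0.4,0,0,0,0]
    - [0,1.5,0.6,0,0,0,0]
    - [0,1.5,0.6,0,0,0,0]
    - [0,1.5,0.6,0,0,0,0]

```text
t: 57.05
tcp_pos: [0.4184, -0.2903, 0.0395]
tcp_rot: [[0.389, -0.921, 0.014], [-0.005, 0.013, 1.0], [-0.921, -0.389, 0.0]]
contact_force: [0.0, -0.3, -2.7]
opening: 0.0235
```

Request:
apply_moves:
  steps:
    - [0,0.2,0.1,0,0,0,0]
    - [0,0.2,0.1,0,0,0,0]
    - [0,0.2,0.1,0,0,0,0]

```text
t: 57.35
tcp_pos: [0.4187, -0.2907, 0.0389]
tcp_rot: [[0.391, -0.92, 0.014], [-0.006, 0.012, 1.0], [-0.92, -0.391, -0.001]]
contact_force: [-4.0, 1.4, 5.3]
opening: 0.024
```

Request:
apply_moves:
  steps:
    - [0,0.2,0.1,0,0,0,0]
    - [0,0.2,0.1,0,0,0,0]
    - [0,0.2,0.1,0,0,0,0]

```text
t: 57.65
tcp_pos: [0.4189, -0.2912, 0.0381]
tcp_rot: [[0.392, -0.92, 0.014], [-0.008, 0.011, 1.0], [-0.92, -0.392, -0.003]]
contact_force: [-7.7, 2.6, 10.5]
opening: 0.0237
```

Landed. Release and retreat, then move clear of the scene.

Request:
apply_moves:
  steps:
    - [0,-0.3,-0.1,0,0,0,0]
    - [32,-0.3,-0.1,0,0,0,0]
    - [38,-0.3,-0.1,0,0,0,0]
    - [46,-0.3,-0.1,0,0,0,0]
    - [46,-0.3,-0.1,0,0,0,0]

```text
t: 58.15
tcp_pos: [0.4178, -0.2902, 0.0381]
tcp_rot: [[0.389, -0.921, 0.014], [-0.005, 0.013, 1.0], [-0.921, -0.389, 0.0]]
contact_force: [-0.5, 0.3, 0.3]
opening: 0.0402
```

Request:
apply_moves:
  steps:
    - [46,0,0,0,0,0,0]
    - [46,-2,0,0,0,0,0]
    - [46,-5,0,0,0,0,0]
    - [46,-9,0,0,0,0,0]
    - [46,-13,0,0,0,0,0]

```text
t: 58.65
tcp_pos: [0.3666, -0.2891, 0.1589]
tcp_rot: [[0.389, -0.921, 0.013], [-0.004, 0.013, 1.0], [-0.921, -0.389, 0.001]]
contact_force: [-0.3, -0.0, -0.3]
opening: 0.0404
```

Request:
apply_moves:
  steps:
    - [46,0,0,0,0,0,0.1]
    - [46,0,0,0,0,0,0.2]
    - [46,0,0,0,0,0,0.3]
    - [46,0,0,0,0,0,0.4]
    - [46,0,0,0,0,0,0.4]

```text
t: 59.15
tcp_pos: [0.3688, -0.2891, 0.157]
tcp_rot: [[-0.003, -1.0, 0.011], [0.002, 0.011, 1.0], [-1.0, 0.003, 0.002]]
contact_force: [-1.0, 0.5, -1.4]
opening: 0.0401
```

Request:
apply_moves:
  steps:
    - [46,-5,0,0,0,0,0]
    - [46,-5,0,5,0,0,0]
    - [46,-5,0,10,0,0,0]
    - [46,-5,0,15,0,0,0]
    - [46,-5,0,20,0,0,0]

```text
t: 59.65
tcp_pos: [0.3695, -0.0881, 0.2081]
tcp_rot: [[0.003, -1.0, 0.015], [0.001, 0.015, 1.0], [-1.0, -0.003, 0.001]]
contact_force: [1.8, -1.1, 0.7]
opening: 0.0401
```

Request:
apply_moves:
  steps:
    - [46,0,0,5,0,0,0]
    - [46,0,0,10,0,0,0]
    - [46,0,0,15,0,0,0]
    - [46,0,0,15,0,0,0]
    - [46,0,0,15,0,0,0]

```text
t: 60.15
tcp_pos: [0.3717, 0.0612, 0.208]
tcp_rot: [[0.001, -1.0, 0.01], [0.001, 0.01, 1.0], [-1.0, -0.001, 0.001]]
contact_force: [0.1, -0.3, -0.2]
opening: 0.0406
```

Run:
```python
from h import *
s=sense();print(s['t'],s['tcp_pos'],s['opening'],s['contact_force'])
shot('scene','s27.png'); shot('top','t27.png'); a=cv2.imread('pics/s27.png',0)
track('s22.png','s27.png',{'FL':(280,137,7),'FR':(327,121,7),'Bhub':(292,101,6),'Bfoot':(278,114,4)})
track('s17.png','s27.png',{'A':(293,227,9),'D':(312,260,9)})
ch=np.array(list(' .:-=+*#%@'))
for r in a[82:140,258:335]: print(''.join(ch[np.clip(r//18,0,9)]))
b=cv2.imread('pics/top0.png'); t=cv2.imread('pics/t27.png'); d=cv2.absdiff(b,t).max(2)>45
n,l,st,ce=cv2.connectedComponentsWithStats(d.astype('uint8')); print([ (x[:4].tolist()) for x in st[1:] if x[4]>25])
```

```text
60.15 [0.37171794 0.06122785 0.20804382] 0.04055918893007279 [ 0.1165792  -0.33140268 -0.19533099]
FL shift 0 0 score 0.88
FR shift 0 0 score 1.0
Bhub shift 0 0 score 0.87
Bfoot shift 0 0 score 0.98
A shift 0 0 score 0.79
D shift 0 0 score 1.0
@@@@@@@@@@@@@@@@@@@@@@@@@@@@@@@@@@@@@@@@@@@@@@@@@@@@@@@@@####################
@@@@@@@@@@@@@@@@@@@@@@@@@@@@@@@@@@@@@@@@@@@@@@@@@@@@%@@@@@###################
@@@@@@@@@@@@@@@@@@@@@@@@@@@@@@@@@@@@@@@@@@@@@@@@%*+=-%@@@@###################
@@@@@@@@@@@@@@@@@@@@@@@@@@@@@@@@@@@@@@@@@@@@@%*=--:::+@@@@###################
@@@@@@@@@@@@@@@@@@@@@@@@@@@@@@@@@@@@@@@@@@#*=--:::::::+@@@#######*###########
@@@@@@@@@@@@@@@@@@@@@@@@@@@@@@@@@@@@@@@#*=-::::::::::::%@@@######*###########
@@@@@@@@@@@@@@@@@@@@@@@@@@@@@@@@@@@@#*=-::::::::---::::+@@@##################
@@@@@@@@@@@@@@@@@@@@@@@@@@@@@@@@@#*=-:::::::--::::-:::::+%@@#################
@@@@@@@@@@@@@@@@@@@@@@@@@@@@@@#+--:::::::---::::==*+-::::*@@#################
@@@@@@@@@@@@@@@@@@@@@@@@@@%*=-::::::::--:::::=*%#*+#+::::-%@@@###############
@@@@@@@@@@@@@@@@@@@@@@@%*=-::.:..::--:::::=%%#****+=#=::::+%@@@#############
[... 3363 characters left out ...]
------------===+************++=---------------------------------------
+++-----------------==**********++=------------------------------------------
+++=-----------------=****+**=+=---------------------------------------------
++++=----------------=*+**===------------------------------------------------
[[297, 140, 9, 44], [262, 147, 9, 20], [265, 168, 8, 18], [236, 197, 24, 38], [359, 196, 10, 42], [318, 203, 10, 33], [395, 205, 16, 42], [277, 231, 90, 42], [273, 272, 8, 20], [281, 272, 91, 57], [585, 277, 55, 68], [299, 314, 50, 32], [529, 327, 102, 73], [352, 331, 16, 11], [285, 335, 23, 46], [303, 356, 65, 36], [466, 369, 63, 31], [257, 377, 32, 23], [382, 388, 5, 12], [315, 391, 34, 7]]
```

```bash
python3 -c "
from h import *
print(job_done())"
```

```text
the job is handed in; nothing more can be done
None
```

The job is handed in at about 60 s of the 210 s allowed. I hung all four handles on the table side by side on the knife edge and let go. Two hung level and two tipped, by about 22° and 28° in opposite directions. The level pair now lie across both rails of the rack, and the tipped pair stand in the scrap tray. The red and orange look-alikes were not touched.

**Final checks:**
- **Tray:** it has not moved, and both lopsided handles stand parallel inside it.
- **Rack:** neither handle shifted after placing. One matched its earlier picture less closely (score 0.79), possibly because the gripper partly covered it in that earlier picture.
- **Table:** comparing the last overhead picture with the first showed changes only at the handles, the rack and the arm. The knife edge is empty and the other objects are where they were.

**Problems:**
- **First grasp:** it closed on nothing, just above the hub, because the fingertips stood about 27 mm higher than the reported tool position implied. I corrected for this and every later grip held.
- **Picture limit:** I ran out of picture views before the last placement. That one was checked from camera pixels, expected foot positions and contact force instead of by eye.

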